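Wring up a set-up block pack in the stacking jig

ROBOT

A 7-joint arm with a two-finger parallel gripper is mounted at the origin on the work surface. World frame = base frame: x ahead of the robot, y to its left, z up, the work surface at z = 0. Lengths are in m, angles in rad, forces in N, time in s.
With the tool pointing down it reaches from about 0.4 to 0.85 m from the base axis. Payload 10.4 kg.
Tool frame: the origin (TCP) lies at the very end of the fingers, on their centre line; the grasp point (between the pads) lies 19 mm behind it (r.pinch_z is the distance from the TCP to the grasp point, in m); z points along the fingers, y is the line along which they close (so a half turn about z gives the same grasp; the last joint's range is limited). The gripper opens to 87 mm and grips with 3 to 60 N. Pads are 19 mm wide; open, the fingers measure 117 mm over their backs; the gripper's body (75 mm by 190 mm) begins 51 mm behind the grasp point.
Start: joints at [-1.3, 0.332, -0.065, 1.46, 0.022, 1.35, -0.088], TCP at [0.181, 0.598, 0.223] pointing down, gripper open.
Joint ranges: [-2.6, 2.6], [-0.5, 2.12], [-1.47, 1.34], [0.16, 2.42], [-1.27, 4.41], [0.06, 2.06], [-2.6, 2.6]. Speed limits (rad/s): [2.22, 2.22, 2.79, 2.79, 3.14, 3.14, 3.14].

INTERFACE

Orientations are given as a unit quaternion [x, y, z, w].
In Python, from bench import sensors, vision, r gives the robot as it stands.
- The arm moves only by the shell command python3 -m crank 'ROWS' [OPENING] [FORCE]. ROWS is JSON, a list of rows, each a list of 2 entries, a list of its own where there are three numbers: the shift along the tool's x, y, z normalised to -1 to 1, where 1 is 3 cm, then the turn about the tool's z normalised to -1 to 1, where 1 is 8 degrees. A call has 1 to 12 rows; each row shifts and turns the commanded pose from where the row before left it, along the tool's axes as they then stand; what a row does not reach is not made up. A row lasts 1/8 s, in which the tool goes at most 62.5 mm and 10.7 degrees, less where a joint would pass 70% of its speed; a pose out of reach is approached as far as the arm can. A call with a number of a shift or a turn outside -1 to 1 is refused whole. A call with a gripper value outside its range is refused whole. OPENING is the opening, from 0 (shut) to 1 (fully open), set as the call begins (- or left out, the last holds). The fingers move at their own pace and stop on an object; FORCE is the grip in N (left out, the last holds). Time passes only in rows, so rows that do not move let the fingers close. It gives the time, the measured TCP pose, the force, the opening and the grip force at its end, in the units of the state.
- sensors.read_state(): the state, without advancing time (a new reading comes with each control period).
- vision.camera(name): name is "scene" or "top"; returns the picture (480x640x3 uint8, red, green, blue); there is no depth.
- vision.camera_model(name): a dict with "vertical_fov" (degrees; the focal length in pixels is half the picture's height over the tangent of half this angle, whatever the lens; pixels are square), "cx", "cy" (the principal point, pixels), "camera_from_world" (4x4, takes a point from world to camera coordinates). Camera axes: x right, y down, z forward; pixel columns grow to the right and rows downward; lengths in m; the calibration is good to about 2 mm. A picture is of the moment at which its call begins. camera_model takes no time and is no camera call.
- r.close_job(): hands the job in; it is judged then, once.
The state is a dict: "time": time; "joint_positions": joint angles; "joint_vel": joint speeds; "joint_torque": joint torques, N m; "ee_pos": TCP position; "eef_rot": TCP orientation; "ft_force": force on the tool from outside, world axes, zero at the start; "torque": the same for the moment, N m; "width": finger opening in m; "grip_force": force on a finger pad.
Only numpy, scipy, OpenCV 4.12 (cv2) and the standard library are available. Lean on these libraries where they do the work, as an engineer would, in place of code of your own. Each camera call takes 0.05 s, during which the arm holds its last target. There are 200 camera calls.

TASK

Make up a set-up block pack for the saw fence: slide the jig's white jaw back by at least 60 mm, then seat the black base block flat in the jig's pocket and wring every coloured block on the bench onto it, thickest first (red, blue, green, yellow, one may be missing): lay each flat on the pack about 30 mm short of the steel end stop, its face overlapping the one below, and slide it along until its end meets the stop and its sides are flush. When all the blocks are wrung on, slide the white jaw up until it closes on the pack, and leave the other things on the bench where they are.

Things in the scene. Friction and masses are not known exactly. Their poses are not given: they have to be found in the camera images.
- jig: Stacking jig screwed to the bench: plywood board 290 x 90 mm, 22 mm high, a steel end stop at one end, a sliding white jaw at the other. Origin on the bench under the pack's home; x runs along the board towards the stop, y across, z up. A block that is home has its centre at x = 0, y = 0. The stop's face is at x = +50 mm; the stop is 16 mm thick, 60 mm wide, its top 140 mm above the bench.
- pocket (a point): Centre of the floor of the rectangular pocket in the jig's board: 12 mm above the bench, at jig x = -1.5 mm, y = 0. The pocket is 104 mm long (along the jig's x), 49 mm wide, 10 mm deep, with a bevelled mouth. Axes as the jig's.
- jaw (a joint): Sliding jaw of the jig. Reading: gap in m between its face and the near end of a pack that is home (0 = closed; 0.006 to 0.02 at the start; travel -0.006 to 0.09). It slides along the jig's x with 3 N of friction and stays where left. Steel face 44 mm wide, 44 to 78 mm above the bench; white carriage 60 mm wide, 70 mm long, its top 78 mm above the bench.
- jaw_knob (a point): Centre of the black round knob on the jaw: an upright cylinder 24 mm in diameter, standing from 78 to 116 mm above the bench; this point is 97 mm above the bench.
- base: Black base block, aluminium, 100 x 45 x 28 mm, 0.34 kg. Seated in the pocket, its top is 40 mm above the bench (18 mm proud of the board). Either way up will do. Origin at the middle of the block; x along its length, y across, z through its thickness. Always present. The blocks start on the clear bench to the robot's right (x 0.42 to 0.61 m, y -0.085 to -0.375 m).
- red: Red set-up block, aluminium with bare ends, 100 x 45 mm and 32 mm thick, about 0.39 kg. Either way up will do. Origin at the middle of the block; x along its length, y across, z through its thickness. May be absent (then there is no reading).
- blue: Blue set-up block, aluminium with bare ends, 100 x 45 mm and 26 mm thick, about 0.32 kg. Either way up will do. Origin at the middle of the block; x along its length, y across, z through its thickness. May be absent (then there is no reading).
- green: Green set-up block, aluminium with bare ends, 100 x 45 mm and 21 mm thick, about 0.26 kg. Either way up will do. Origin at the middle of the block; x along its length, y across, z through its thickness. May be absent (then there is no reading).
- yellow: Yellow set-up block, aluminium with bare ends, 100 x 45 mm and 16 mm thick, about 0.19 kg. Either way up will do. Origin at the middle of the block; x along its length, y across, z through its thickness. May be absent (then there is no reading).
- tape: Orange tape measure, 65 x 50 x 34 mm, lying among the blocks; not part of the job. Origin at its underside.
- pencil: Yellow carpenter's pencil, 170 mm, lying on the bench; not part of the job. Origin at its underside.
- offcut: Pine offcut 120 x 40 x 18 mm; not part of the job. Origin at its underside.
- batten: Pine batten 340 x 28 x 18 mm at the far edge; not part of the job. Origin at its underside.
- glue: Yellow glue bottle, 60 mm across, 160 mm high, standing; not part of the job. Origin at its underside.
- caliper: Calliper lying flat, 230 mm long; not part of the job. Origin at its underside.
- drill: Hand drill lying on its side, 200 mm long; not part of the job. Origin at its underside.
There are look-alikes about, which are no part of the job. Of the things that look like the green, take the one that is farthest to the robot's right at the start.

How it is judged:
By the outcome, as a careful person would: the job done as asked, in the order asked, and still so for the second after the job is handed in, with the robot touching nothing.
Of red, blue, green, yellow only 3 to 4 are there at a start; the rules pass over those that are not, and their reading is None.
At some moment in a run one of red, blue, green, yellow may be knocked a few centimetres aside while the robot is not near it.
Once in a run the grip may slacken for a moment while it holds something.
It also fails if it takes over 210 s, if anything falls off the work surface, if the arm or the gripper's body presses on something with over 40 N, if the wrist force passes 120 N, or if a joint passes its speed limit or range.

## Working session

There is one attempt and no reset: what is moved stays moved. The work goes in short steps, Python scripts to look and compute and a shell command to move; the robot and the scene stay as the last step left them, time stands still between calls to the robot, and variables do not carry over. Pictures are saved under pics/ and viewed, at most 14 in all, crops included, and the job is handed in when it is done.

```bash
ls; mkdir -p pics
python3 - <<'E'
from bench import sensors, vision, r
import cv2,numpy as np
for n in("scene","top"):
    im=vision.camera(n); cv2.imwrite(f"pics/{n}0.png",im[:,:,::-1]); m=vision.camera_model(n); print(n,m["vertical_fov"],m["cx"],m["cy"]);print(np.round(m["camera_from_world"],4).tolist())
s=sensors.read_state();print(s)
E
```

```text
pics
scene 42.70558507075816 332.3441189510677 234.22135254964635
[[0.6411, 0.7674, 0.0129, -0.3181], [0.6588, -0.5416, -0.5221, -0.3127], [-0.3937, 0.3432, -0.8528, 1.9806], [0.0, 0.0, 0.0, 1.0]]
top 50.287149351344596 321.8806103419204 239.14846295789772
[[-0.0237, -0.9997, 0.0005, -0.0054], [-0.9869, 0.0233, -0.1597, 0.5366], [0.1596, -0.0043, -0.9872, 1.2222], [0.0, 0.0, 0.0, 1.0]]
{'time': 0.1, 'joint_positions': array([-1.29958787,  0.33280186, -0.06469431,  1.46084156,  0.02163621,
        1.34991592, -0.08851199]), 'joint_vel': array([ 0.00015384, -0.00078342, -0.00020104, -0.00216866,  0.00279037,
       -0.001306  , -0.00052228]), 'joint_torque': array([ 1.13228543e-03, -6.24542141e+01,  2.41809664e-02, -3.90713596e+01,
       -6.14993158e-02,  3.66204337e-02,  4.01526415e-05]), 'ee_pos': array([0.18091862, 0.59788208, 0.22184529]), 'eef_rot': array([ 1.46371697e-01,  9.89229459e-01, -6.33518630e-04, -4.58148413e-05]), 'ft_force': array([ 0.3062791 ,  0.10572871, -0.21189907]), 'torque': array([0.00398629, 0.00299288, 0.02955405]), 'grip_force': 0.0, 'width': 0.0870573983066765}
```

View pics/top0.png

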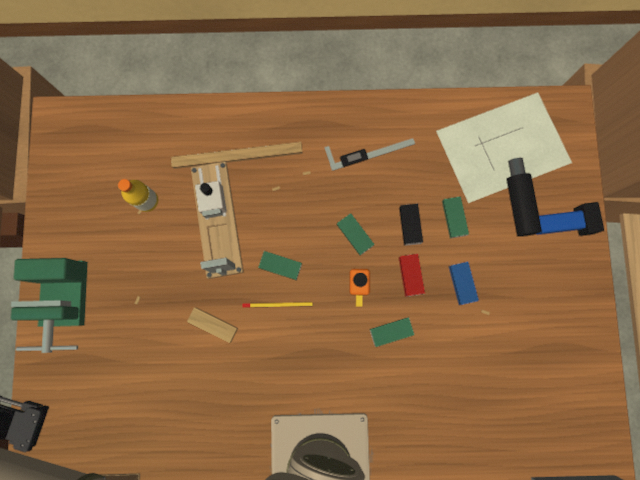

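View pics/scene0.png

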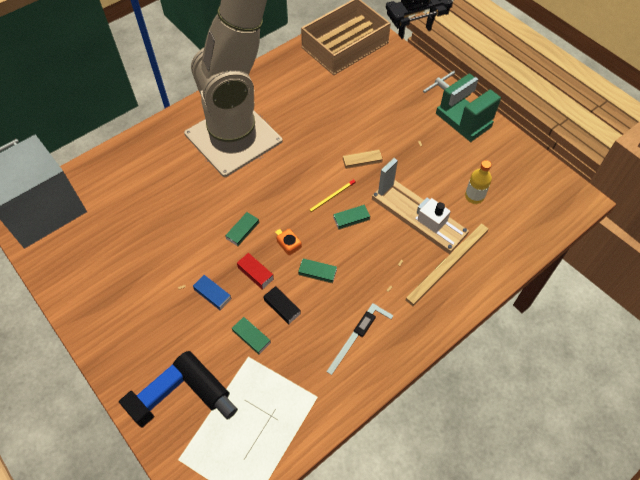

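Top view: the greens are at (280,265), (355,234), (456,217) and (392,331). The rightmost one, (456,217), is the one meant. Red is at (412,275), blue at (464,283), base at (411,224). There's no yellow block; the yellow things are the pencil and the glue. The jig's jaw knob is at (206,188) and its stop at (215,265), so jig x points towards the robot. I'll confirm with a crop and measure.

```bash
cat > lib.py <<'E'
from bench import sensors, vision, r
import cv2, numpy as np
M={n:vision.camera_model(n) for n in("scene","top")}
def K(n): return 240/np.tan(np.radians(M[n]["vertical_fov"]/2))
def ray(n,p):
    T=np.array(M[n]["camera_from_world"]); R,t=T[:3,:3],T[:3,3]
    d=np.array([(p[0]-M[n]["cx"])/K(n),(p[1]-M[n]["cy"])/K(n),1]); return -R.T@t,R.T@d
def onz(n,p,z): o,d=ray(n,p); return o+d*(z-o[2])/d[2]
def proj(n,P):
    T=np.array(M[n]["camera_from_world"]); c=T[:3,:3]@np.array(P)+T[:3,3]
    return np.array([c[0]/c[2]*K(n)+M[n]["cx"],c[1]/c[2]*K(n)+M[n]["cy"]])
def tri(pt,ps):
    (o1,d1),(o2,d2)=ray("top",pt),ray("scene",ps)
    d1=d1/np.linalg.norm(d1);d2=d2/np.linalg.norm(d2)
    s,u=np.linalg.lstsq(np.c_[d1,-d2],o2-o1,rcond=None)[0]
    a,b=o1+s*d1,o2+u*d2; return (a+b)/2,np.linalg.norm(a-b)
def cam(n): return np.ascontiguousarray(vision.camera(n))
HSV={"red":((172,120,60),(5,255,255)),"blue":((100,120,50),(125,255,255)),"green":((62,70,40),(95,255,255)),"base":((0,0,0),(180,255,62))}
def mask(im,c):
    h=cv2.cvtColor(im,cv2.COLOR_RGB2HSV); lo,hi=map(np.array,HSV[c])
    if lo[0]>hi[0]: return cv2.inRange(h,lo,np.array([180,hi[1],hi[2]]))|cv2.inRange(h,np.array([0,lo[1],lo[2]]),hi)
    return cv2.inRange(h,lo,hi)
def blobs(im,c,amin=150,amax=2500):
    cs=cv2.findContours(mask(im,c),cv2.RETR_EXTERNAL,cv2.CHAIN_APPROX_NONE)[0]
    return [k for k in cs if amin<cv2.contourArea(k)<amax]
E
python3 - <<'E'
from lib import *
im={n:cam(n) for n in M}
for n in im:
  for c in HSV:
    print(n,c,[tuple(np.round(np.r_[q[0],q[1],q[2]],1).tolist()) for q in map(cv2.minAreaRect,blobs(im[n],c))])
cv2.imwrite("pics/c1.png",cv2.resize(im["top"][190:350,325:485],None,fx=3.7,fy=3.7,interpolation=cv2.INTER_CUBIC)[:,:,::-1])
cv2.imwrite("pics/c2.png",cv2.resize(im["top"][150:290,160:300],None,fx=4.2,fy=4.2,interpolation=cv2.INTER_CUBIC)[:,:,::-1])
E
```

```text
scene red [(254.1, 269.8, 35.9, 18.3, 41.2)]
scene blue [(160.6, 386.9, 19.3, 48.9, 48.8), (210.4, 290.7, 34.4, 17.2, 38.7), (150.5, 52.4, 111.6, 6.7, 72.4)]
scene green [(250.3, 334.2, 35.5, 17.2, 42.0), (317.0, 270.1, 34.9, 15.8, 14.0), (242.3, 227.8, 15.2, 32.9, 42.0), (351.7, 216.2, 14.8, 33.2, 72.9), (468.9, 105.7, 58.4, 52.8, 38.7), (273.0, 18.5, 37.0, 26.0, 90.0), (190.0, 24.0, 48.0, 58.0, 90.0)]
scene base [(136.3, 408.4, 35.0, 18.5, 49.4), (205.3, 385.6, 79.3, 24.7, 46.5), (364.2, 323.7, 10.5, 24.1, 33.7), (281.3, 304.3, 36.1, 17.0, 45.0), (539.7, 277.0, 14.9, 78.3, 34.8), (469.6, 122.4, 37.0, 64.2, 82.5), (230.0, 94.5, 27.0, 34.0, 90.0), (418.9, 7.0, 37.1, 62.2, 61.9), (272.9, 18.7, 26.7, 43.9, 23.2), (190.5, 24.0, 48.0, 59.0, 90.0)]
top red [(411.3, 274.7, 40.4, 19.4, 79.7)]
top blue [(463.4, 282.9, 39.4, 18.9, 75.3), (560.4, 221.4, 19.1, 48.9, 84.1)]
top green [(391.8, 331.4, 17.4, 39.3, 72.3), (279.7, 264.9, 38.6, 17.1, 18.4), (354.6, 233.7, 38.6, 17.0, 53.1), (454.9, 216.4, 38.3, 17.9, 77.5)]
top base [(577.0, 477.5, 3.0, 86.0, 90.0), (328.8, 464.1, 54.1, 14.2, 18.4), (23.5, 425.5, 49.0, 47.0, 90.0), (69.5, 312.0, 12.0, 15.0, 90.0), (74.3, 291.5, 21.8, 64.4, 2.7), (11.7, 230.1, 21.8, 33.6, 4.8), (410.5, 223.3, 38.3, 18.4, 82.4), (588.3, 218.4, 30.8, 25.1, 78.7), (523.5, 203.3, 63.4, 24.5, 79.4), (353.5, 157.5, 10.7, 25.4, 72.9)]
```

View pics/c1.png

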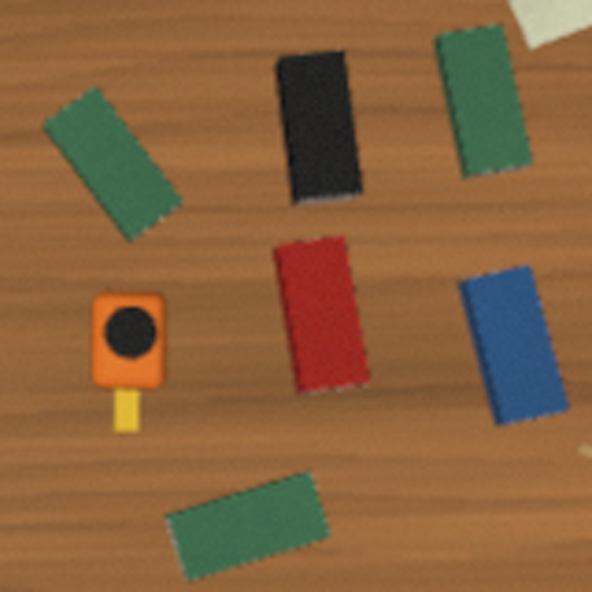

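View pics/c2.png

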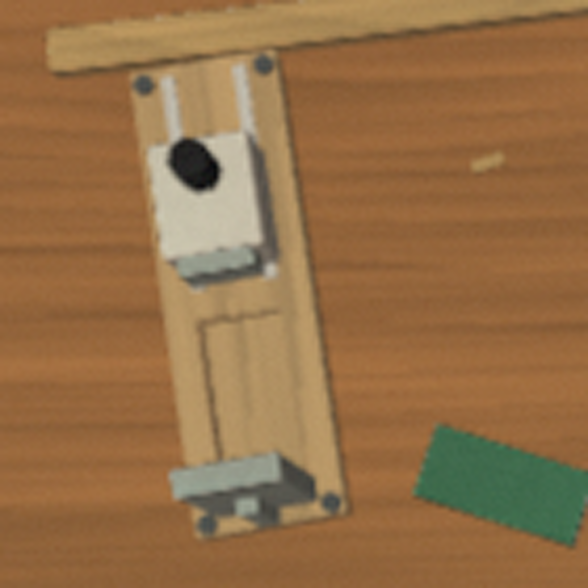

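Rightmost green at crop (485,100), i.e. top pixel (456,217). It's a green block with two visible rivals further left and one nearer the robot, so this is the one. In the jig crop, the pocket's far-left corner is at (202,321), the board corners are at (131,75), (277,52), (349,513) and (197,540), and the stop's top far edge runs (172,470)–(278,453). Next, a scene crop for heights.

Run:
```python
from lib import *
s=cv2.imread("pics/scene0.png")
cv2.imwrite("pics/c3.png",cv2.resize(s[145:265,360:480],None,fx=4.9,fy=4.9,interpolation=cv2.INTER_CUBIC))
f=lambda u,v:(160+u/4.2-.4,150+v/4.2-.4)
for nm,u,v,z in [("b1",131,75,.022),("b2",277,52,.022),("b3",349,513,.022),("b4",197,540,.022),("pkL",202,321,.022),("pkR",281,310,.022),("pkl2",216,458,.022),("s1",172,470,.14),("s2",278,453,.14),("knob",183,152,.116),("j1",148,149,.078),("j2",247,133,.078)]:
    print(nm,np.round(onz("top",f(u,v),z)*1000,1))
# blocks
im={n:cam(n) for n in M}
for c,pt,ps,h in [("red",(411,275),(254,270),.032),("blue",(463,283),(210,290),.026),("green",(455,216),(250,334),.021),("base",(410,223),(281,304),.028)]:
    R={}
    for n,p in(("top",pt),("scene",ps)):
        R[n]=min(blobs(im[n],c),key=lambda k:np.hypot(*(np.array(cv2.minAreaRect(k)[0])-p)))
    P,e=tri(cv2.minAreaRect(R["top"])[0],cv2.minAreaRect(R["scene"])[0])
    W=np.array([onz("top",q[0]+0.0,h)[:2] for q in R["top"]],np.float32)*1000
    q=cv2.minAreaRect(W); print(c,"tri",np.round(P*1000,1),round(e*1000,1),"rect",np.round(np.r_[q[0],q[1],q[2]],1))
```

```text
b1 [734.6 314.8  22. ]
b2 [747.2 225.4  22. ]
b3 [462.2 180.9  22. ]
b4 [448.3 270.8  22. ]
pkL [580.1 269.4  22. ]
pkR [585.7 222.   22. ]
pkl2 [496.9 260.1  22. ]
s1 [475.8 258.4 140. ]
s2 [483.7 201.3 140. ]
knob [659.3 260.4 116. ]
j1 [672.  289.7  78. ]
j2 [680.3 232.1  78. ]
red tri [ 444.7 -239.3   21.1] 1.7 rect [ 444.5 -236.5   99.5   48.     7.5]
blue tri [ 421.  -368.4   19.6] 2.8 rect [ 421.7 -365.3   96.1   47.2   11.4]
green tri [ 590.9 -359.1   16.4] 1.5 rect [ 590.3 -357.2   97.6   46.     8.5]
base tri [ 575.1 -244.4   19. ] 1.8 rect [ 574.2 -242.1   97.4   46.6    4.4]
```

View pics/c3.png

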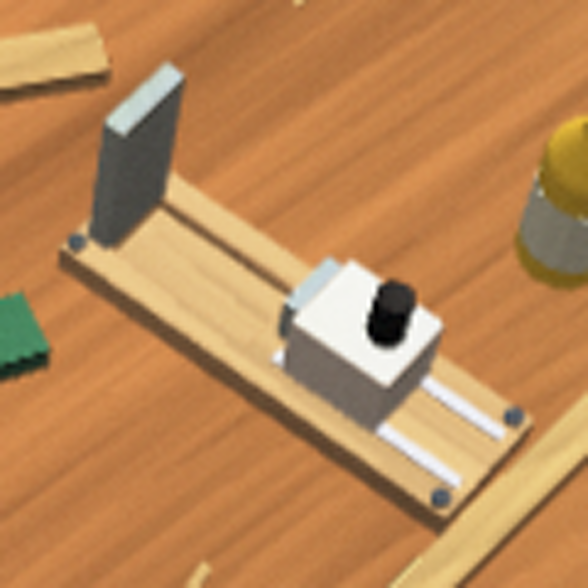

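The scene crop shows the knob top at (397,292) and the stop's top edge at (108,128)–(170,65). Jig origin from the stop and the pocket edge agree: (529.7, 237.5) mm, jig x at yaw 188.8°. Triangulating the knob and stop as a height check, then moving.

```bash
cat >> lib.py <<'E'
def plan(x,y,z,yaw):
    "target mm, yaw deg of tool x -> tool-axis units (30mm), turn units (8deg)"
    s=sensors.read_state(); qx,qy,qz,qw=s["eef_rot"]
    from scipy.spatial.transform import Rotation as Ro
    R=Ro.from_quat(s["eef_rot"]).as_matrix(); cy=np.degrees(np.arctan2(R[1,0],R[0,0]))
    d=R.T@(np.array([x,y,z])/1000-s["ee_pos"])/.03
    t=-((yaw-cy+180)%360-180)/8
    a=np.radians(yaw); Rf=np.array([[np.cos(a),np.sin(a),0],[np.sin(a),-np.cos(a),0],[0,0,-1]])
    print("t%.1f ee"%s["time"],np.round(s["ee_pos"]*1000,1),"yaw %.1f w %.1f gf %.1f j7 %.2f"%(cy,s["width"]*1000,s["grip_force"],s["joint_positions"][6]),"F",np.round(s["ft_force"],1))
    print("shift units (now-axes)",np.round(d,2),"turn %.2f"%t,"; shift in final axes",np.round(Rf.T@(np.array([x,y,z])/1000-s["ee_pos"])/.03,2))
E
python3 - <<'E'
from lib import *
f=lambda u,v:(160+u/4.2-.4,150+v/4.2-.4); g=lambda u,v:(360+u/4.9-.4,145+v/4.9-.4)
for nm,a,b in[("knobtop",(186,154),(397,292)),("stopL",(278,453),(108,128)),("stopR",(172,470),(170,65)),("boardcorner",(277,52),(450,520)),("carr",(148,149),(440,324))]:
    P,e=tri(f(*a),g(*b));print(nm,np.round(P*1000,1),round(e*1000,1))
plan(659,260,222,8.8)
print(onz("top",(145,205),0))
E
python3 -m crank '[[[0,0,-1],1],[[0,0,0],1],[[0,0,0],1],[[0,0,0],1],[[0,0,0],1],[[0,0,0],1],[[0,0,0],1],[[0,0,0],1],[[0,0,0],1],[[0,0,0],1],[[0,0,0],1],[[0,0,0],1]]' 1
python3 -m crank '[[[0,0,0],1],[[0,0,0],1],[[0,0,0],1],[[0,0,0],1],[[0,0,0],1],[[0,0,0],1],[[0,0,0],1],[[0,0,0],0.3],[[0,0,0],0],[[0,0,0],0]]'
python3 -c "
from lib import *
plan(661,258,222,8.8)"
```

```text
knobtop [656.1 257.  122.4] 0.7
stopL [480.7 196.5 148.5] 7.4
stopR [472.3 252.  154.2] 7.0
boardcorner [749.2 227.6  19.2] 3.9
carr [671.4 288.6  77.8] 2.5
t0.3 ee [181.  598.1 222.3] yaw 163.2 w 87.0 gf 0.0 j7 -0.09 F [-0.2  0.7  0.1]
shift units (now-axes) [-1.852e+01 -6.170e+00  1.000e-02] turn 19.30 ; shift in final axes [1.402e+01 1.358e+01 1.000e-02]
[0.64359189 0.43713534 0.        ]
time: 1.8
ee_pos: [0.1809, 0.5982, 0.2525]
eef_rot: [0.834, 0.551, -0.0, 0.0]
ft_force: [0.7, 0.5, 0.3]
width: 0.087
grip_force: 0.0
time: 3.05
ee_pos: [0.1805, 0.5983, 0.2522]
eef_rot: [0.997, 0.08, -0.0, 0.0]
ft_force: [-0.3, -0.1, 0.1]
width: 0.0872
grip_force: 0.0
t3.0 ee [180.5 598.3 252.2] yaw 9.1 w 87.2 gf 0.0 j7 -2.60 F [-0.3 -0.1  0.1]
shift units (now-axes) [14.01 13.74  1.01] turn 0.04 ; shift in final axes [14.09 13.66  1.01]
```

```bash
python3 -m crank '[[[1,1,0],0],[[1,1,0],0],[[1,1,0],0],[[1,1,0],0],[[1,1,0],0],[[1,1,0],0],[[1,1,0],0],[[1,1,0],0],[[1,1,0],0],[[1,1,0],0],[[1,1,0],0],[[1,1,0],0]]' 
python3 -m crank '[[[1,0.8,0],0],[[1,0.8,0],0],[[0,0,0],0],[[0,0,0],0]]'
python3 - <<'E'
from lib import *
plan(659,258.5,86,8.8)
E
```

```text
time: 4.55
ee_pos: [0.5941, 0.2981, 0.2522]
eef_rot: [0.997, 0.079, -0.001, -0.0]
ft_force: [0.3, 0.4, 0.2]
width: 0.0868
grip_force: 0.0
time: 5.05
ee_pos: [0.6596, 0.2612, 0.2521]
eef_rot: [0.997, 0.079, -0.001, -0.0]
ft_force: [-1.0, 0.6, 0.4]
width: 0.0871
grip_force: 0.0
t5.0 ee [659.6 261.2 252.1] yaw 9.0 w 87.1 gf 0.0 j7 -1.60 F [-1.   0.6  0.4]
shift units (now-axes) [-0.03  0.09  5.54] turn 0.03 ; shift in final axes [-0.04  0.09  5.54]
```

```bash
python3 -m crank '[[[0,0.08,1],0],[[0,0,1],0],[[0,0,1],0],[[0,0,1],0],[[0,0,1],0],[[0,0,0.5],0],[[0,0,0],0],[[0,0,0],0]]' 
python3 -m crank '[[[0,0,0],0],[[0,0,0],0],[[0,0,0],0],[[0,0,0],0],[[0,0,0],0]]' 0 25
python3 -m crank '[[[0.4,0,0],0],[[0.5,0,0],0],[[0.5,0,0],0],[[0.5,0,0],0],[[0.37,0,0],0],[[0,0,0],0],[[0,0,0],0]]'
python3 - <<'E'
from lib import *
plan(659,258.5,86,8.8)
im=cam("scene")
cv2.imwrite("pics/c4.png",cv2.resize(im[145:265,360:480],None,fx=4.9,fy=4.9,interpolation=cv2.INTER_CUBIC)[:,:,::-1])
E
```

```text
time: 6.05
ee_pos: [0.6607, 0.2592, 0.0889]
eef_rot: [0.997, 0.079, 0.001, -0.0]
ft_force: [0.4, -0.1, 0.5]
width: 0.0871
grip_force: 0.0
time: 6.68
ee_pos: [0.6602, 0.2587, 0.0874]
eef_rot: [0.997, 0.079, -0.0, 0.0]
ft_force: [0.2, 0.4, -1.2]
width: 0.0453
grip_force: 0.0
time: 7.55
ee_pos: [0.7271, 0.2694, 0.0873]
eef_rot: [0.997, 0.079, -0.0, 0.0]
ft_force: [0.4, -0.2, 0.3]
width: 0.0007
grip_force: 0.0
t7.5 ee [727.1 269.4  87.3] yaw 9.0 w 0.7 gf 0.0 j7 -1.55 F [ 0.4 -0.2  0.3]
shift units (now-axes) [-2.3   0.    0.05] turn 0.03 ; shift in final axes [-2.3   0.01  0.04]
```

View pics/c4.png

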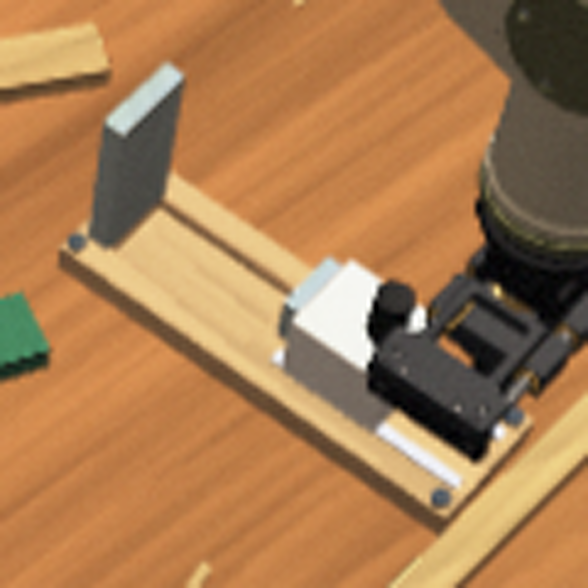

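The fingers hadn't finished closing (about 70 mm/s), so they left without the knob and the jaw hasn't moved. I'll reopen, go back and allow time to close.

```bash
python3 -m crank '[[[0,0,0],0],[[0,0,0],0],[[0,0,0],0],[[0,0,0],0],[[0,0,0],0],[[0,0,0],0],[[0,0,0],0],[[0,0,0],0],[[0,0,0],0],[[0,0,0],0]]' 1
python3 -m crank '[[[-0.75,0,0],0],[[-0.75,0,0],0],[[-0.75,0,0],0],[[0,0,0],0],[[0,0,0],0]]' 
python3 -m crank '[[[0,0,0],0],[[0,0,0],0],[[0,0,0],0],[[0,0,0],0],[[0,0,0],0],[[0,0,0],0],[[0,0,0],0],[[0,0,0],0],[[0,0,0],0],[[0,0,0],0],[[0,0,0],0],[[0,0,0],0]]' 0 25
python3 - <<'E'
from lib import *
plan(659,258.5,86,8.8)
E
```

```text
time: 8.85
ee_pos: [0.7274, 0.2694, 0.0875]
eef_rot: [0.997, 0.079, -0.0, 0.0]
ft_force: [0.5, -0.7, 0.2]
width: 0.0857
grip_force: 0.0
time: 9.48
ee_pos: [0.6613, 0.2591, 0.0877]
eef_rot: [0.997, 0.079, 0.0, 0.0]
ft_force: [1.1, -1.0, 0.3]
width: 0.0868
grip_force: 0.0
time: 10.98
ee_pos: [0.6606, 0.2599, 0.0874]
eef_rot: [0.997, 0.079, -0.0, -0.0]
ft_force: [0.1, 5.5, -0.4]
width: 0.0232
grip_force: 25.0
t11.0 ee [660.6 259.9  87.4] yaw 9.1 w 23.2 gf 25.0 j7 -1.54 F [ 0.1  5.5 -0.4]
shift units (now-axes) [-0.06  0.04  0.05] turn 0.03 ; shift in final axes [-0.06  0.04  0.05]
```

```bash
python3 -m crank '[[[0.4,0,0],0],[[0.5,0,0],0],[[0.5,0,0],0],[[0.5,0,0],0],[[0.37,0,0],0],[[0,0,0],0],[[0,0,0],0]]'
python3 - <<'E'
from lib import *
plan(659,258.5,86,8.8)
im=cam("scene")
cv2.imwrite("pics/c5.png",cv2.resize(im[145:265,360:480],None,fx=4.9,fy=4.9,interpolation=cv2.INTER_CUBIC)[:,:,::-1])
E
```

```text
time: 11.85
ee_pos: [0.7285, 0.2705, 0.0875]
eef_rot: [0.997, 0.079, 0.001, -0.0]
ft_force: [2.2, 5.1, -0.6]
width: 0.0231
grip_force: 25.0
t11.8 ee [728.5 270.5  87.5] yaw 9.1 w 23.1 gf 25.0 j7 -1.55 F [ 2.2  5.1 -0.6]
shift units (now-axes) [-2.35  0.03  0.05] turn 0.03 ; shift in final axes [-2.35  0.04  0.05]
```

View pics/c5.png

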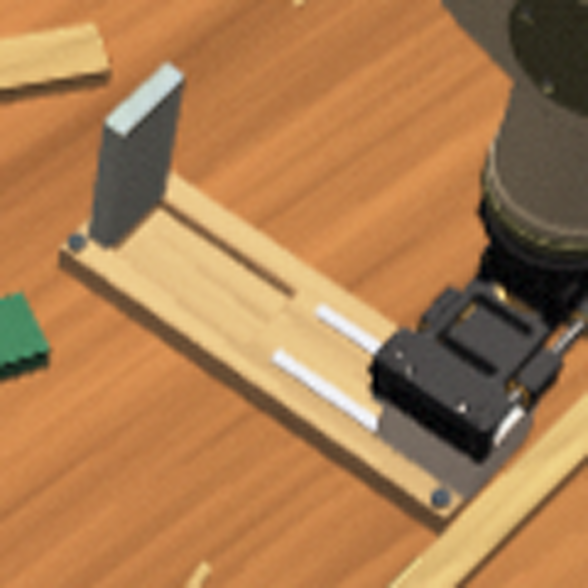

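The jaw is back about 69 mm: rails clear, and the pocket's back edge is visible at (295,293). Now release, rise and re-look at the base.

```bash
cat >> lib.py <<'E'
H={"red":.032,"blue":.026,"green":.021,"base":.028}
def locate(c,near,im=None):
    im=cam("top") if im is None else im; h=H[c]; near=np.array(near); out=[]
    C=ray("top",(0,0))[0][:2]*1000
    for k in blobs(im,c):
        W=np.array([onz("top",q[0],h)[:2] for q in k],np.float32)*1000
        (x,y),(a,b),t=cv2.minAreaRect(W)
        if a<b: a,b,t=b,a,t-90
        t=(t+90)%180-90
        u=np.array([np.cos(np.radians(t)),np.sin(np.radians(t))]); v=np.array([-u[1],u[0]]); p=np.array([x,y])
        px=C[None]*0; o=p-C
        p2=p+np.sign(o@v)*v*(b+2.1-45)/2*0.7
        out.append((np.hypot(*(p-near)),np.round(np.r_[p,p2,a,b,t],1)))
    out.sort(key=lambda q:q[0]); print(c,"centre,corr,len,wid,yaw",out[0][1]); return out[0][1]
E
python3 -m crank '[[[0,0,0],0],[[0,0,0],0],[[0,0,0],0],[[0,0,0],0],[[0,0,-0.5],0],[[0,0,-1],0],[[0,0,-1],0],[[0,0,-1],0],[[0,0,-1],0],[[0,0,0],0],[[0,0,0],0]]' 1
python3 - <<'E'
from lib import *
print(ray("top",(0,0))[0])
im=cam("top")
for c,p in(("red",(444,-238)),("blue",(421,-367)),("green",(590,-358)),("base",(574,-243))): locate(c,p,im)
b=locate("base",(574,-243),im)
plan(b[2],b[3],150,b[6])
E
```

```text
time: 13.28
ee_pos: [0.7279, 0.2695, 0.2225]
eef_rot: [0.997, 0.079, -0.0, 0.0]
ft_force: [-0.2, -0.8, -1.2]
width: 0.0869
grip_force: 0.0
[ 0.33436647 -0.01266699  1.2922073 ]
red centre,corr,len,wid,yaw [ 444.4 -236.9  444.6 -238.7   99.    47.9    6.9]
blue centre,corr,len,wid,yaw [ 421.8 -365.4  422.1 -366.8   96.    47.2   11.2]
green centre,corr,len,wid,yaw [ 590.2 -357.1  590.4 -358.1   97.6   45.8    8.5]
base centre,corr,len,wid,yaw [ 574.2 -242.1  574.3 -243.3   97.4   46.6    4.4]
base centre,corr,len,wid,yaw [ 574.2 -242.1  574.3 -243.3   97.4   46.6    4.4]
t13.3 ee [727.7 269.5 221.8] yaw 9.0 w 87.0 gf 0.0 j7 -1.59 F [ 0.   0.1 -0.5]
shift units (now-axes) [-7.73 16.08  2.41] turn 0.58 ; shift in final axes [-6.41 16.65  2.39]
```

```bash
python3 -m crank '[[[0,0,0],0.58],[[-0.4,1,0],0],[[-0.4,1,0],0],[[-0.4,1,0],0],[[-0.4,1,0],0],[[-0.4,1,0],0],[[-0.4,1,0],0],[[-0.4,1,0],0],[[-0.4,1,0],0],[[-0.4,1,0],0],[[-0.4,1,0],0],[[-0.4,1,0],0]]'
python3 -m crank '[[[-0.4,1,0],0],[[-0.4,1,0],0],[[-0.4,1,0],0],[[-0.4,1,0.5],0],[[-0.4,1,0.9],0],[[0,0.65,1],0],[[0,0,0],0],[[0,0,0],0]]'
python3 - <<'E'
from lib import *
plan(574.3,-243.3,14,4.4)
E
```

```text
time: 14.82
ee_pos: [0.6208, -0.0703, 0.2217]
eef_rot: [0.999, 0.038, -0.001, 0.0]
ft_force: [-0.0, -0.2, -0.0]
width: 0.0873
grip_force: 0.0
time: 15.82
ee_pos: [0.5752, -0.2424, 0.151]
eef_rot: [0.999, 0.039, -0.0, 0.0]
ft_force: [-0.4, -0.9, -0.3]
width: 0.087
grip_force: 0.0
t15.8 ee [ 575.2 -242.4  151. ] yaw 4.4 w 87.0 gf 0.0 j7 -0.86 F [-0.4 -0.9 -0.3]
shift units (now-axes) [-0.03  0.03  4.57] turn 0.00 ; shift in final axes [-0.03  0.03  4.57]
```

Position repeatability is good. Descend, grip and lift.

```bash
python3 -m crank '[[[0,0.03,1],0],[[0,0,1],0],[[0,0,1],0],[[0,0,1],0],[[0,0,0.56],0],[[0,0,0],0],[[0,0,0],0]]'
python3 -m crank '[[[0,0,0],0],[[0,0,0],0],[[0,0,0],0],[[0,0,0],0],[[0,0,0],0],[[0,0,0],0],[[0,0,0],0],[[0,0,0],0],[[0,0,0],0]]' 0 40
python3 -m crank '[[[0,0,-1],0],[[0,0,-1],0],[[0,0,-1],0],[[0,0,-1],0],[[0,0,-1],0],[[0,0,0],0],[[0,0,0],0]]'
python3 - <<'E'
from lib import *
plan(531.2,237.7,150,8.8)
E
```

```text
time: 16.7
ee_pos: [0.5757, -0.2443, 0.0152]
eef_rot: [0.999, 0.038, 0.001, 0.0]
ft_force: [-0.0, -0.3, 0.3]
width: 0.087
grip_force: 0.0
time: 17.82
ee_pos: [0.5749, -0.244, 0.0138]
eef_rot: [0.999, 0.038, -0.0, 0.0]
ft_force: [0.0, 0.7, 1.6]
width: 0.0448
grip_force: 40.0
time: 18.7
ee_pos: [0.5743, -0.2437, 0.1624]
eef_rot: [0.999, 0.038, -0.001, -0.0]
ft_force: [0.2, 0.3, -3.9]
width: 0.0447
grip_force: 40.0
t18.7 ee [ 574.3 -243.7  162.4] yaw 4.4 w 44.7 gf 40.0 j7 -0.87 F [ 0.2  0.3 -3.9]
shift units (now-axes) [ -0.2  -16.11   0.42] turn -0.55 ; shift in final axes [  1.04 -16.08   0.41]
```

```bash
python3 -m crank '[[[0,0,-1],-0.55],[[0.08,-0.8,0],0],[[0.08,-1,0],0],[[0.08,-1,0],0],[[0.08,-1,0],0],[[0.08,-1,0],0],[[0.08,-1,0],0],[[0.08,-1,0],0],[[0.08,-1,0],0],[[0.08,-1,0],0],[[0.08,-1,0],0],[[0.08,-1,0],0]]'
python3 -m crank '[[[0.08,-1,0],0],[[0.08,-1,0],0],[[0.08,-1,0],0],[[0.08,-1,0],0],[[0.12,-0.9,0],0],[[0,-0.4,0],0],[[0,0,0],0],[[0,0,0],0]]'
python3 - <<'E'
from lib import *
plan(539.6,239,50,8.8)
E
```

```text
time: 20.2
ee_pos: [0.5505, 0.0811, 0.1922]
eef_rot: [0.997, 0.077, -0.001, 0.0]
ft_force: [-0.1, 0.3, -3.0]
width: 0.0447
grip_force: 40.0
time: 21.2
ee_pos: [0.5406, 0.2377, 0.1937]
eef_rot: [0.997, 0.076, -0.0, 0.0]
ft_force: [-0.4, -0.9, -3.4]
width: 0.0446
grip_force: 40.0
t21.2 ee [540.6 237.7 193.7] yaw 8.7 w 44.6 gf 40.0 j7 -1.72 F [-0.4 -0.9 -3.4]
shift units (now-axes) [-0.03 -0.05  4.79] turn -0.02 ; shift in final axes [-0.03 -0.05  4.79]
```

```bash
python3 -m crank '[[[0,-0.05,1],0],[[0,0,1],0],[[0,0,1],0],[[0,0,1],0],[[0,0,0.6],0],[[0,0,0],0],[[0,0,0],0]]'
python3 - <<'E'
from lib import *
plan(531.2,237.7,28,8.8)
a=cam("scene");b=cam("top")
A=cv2.resize(a[145:245,360:460],None,fx=4,fy=4,interpolation=cv2.INTER_CUBIC);B=cv2.resize(b[200:300,170:270],None,fx=4,fy=4,interpolation=cv2.INTER_CUBIC)
cv2.imwrite("pics/c6.png",np.hstack([A,B])[:,:,::-1])
E
```

```text
time: 22.08
ee_pos: [0.5408, 0.2407, 0.0569]
eef_rot: [0.997, 0.076, 0.001, -0.0]
ft_force: [1.2, -0.2, -3.6]
width: 0.0444
grip_force: 40.0
t22.1 ee [540.8 240.7  56.9] yaw 8.8 w 44.4 gf 40.0 j7 -1.63 F [ 1.2 -0.2 -3.6]
shift units (now-axes) [-0.33  0.05  0.96] turn -0.00 ; shift in final axes [-0.33  0.05  0.96]
```

View pics/c6.png

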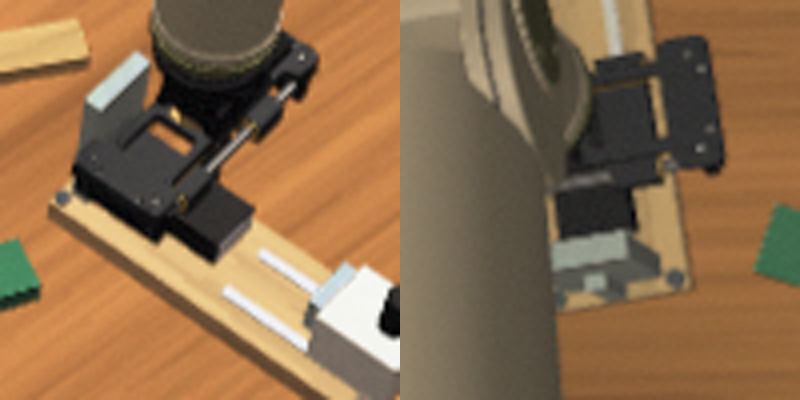

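The scene half shows the base's jaw-end corners: bottom (215,262), top (212,245) and (255,207). Checking them in jig coordinates.

```bash
cat >> lib.py <<'E'
def jig(P): 
    d=np.array(P)[:2]*1000-np.array([529.7,237.5]); a=np.radians(188.8)
    return np.round([d@[np.cos(a),np.sin(a)],d@[-np.sin(a),np.cos(a)]],1)
E
python3 - <<'E'
from lib import *
for u,v,z in((215,262,.043),(213,242,.071),(255,207,.071),(254,222,.043)): print(jig(onz("scene",(360+u/4-.4,145+v/4-.4),z)))
print("tcp",jig(sensors.read_state()["ee_pos"]))
# scene-view check of fixed jig points: pocket far corner(s) from c5 crop, board corner
for u,v,z in((295,293,.022),(450,520,.022),(62,247,.022),(108,128,.14),(182,75,.14)): print("fix",jig(onz("scene",(360+u/4.9-.4,145+v/4.9-.4),z)))
E
```

```text
[-58.3  17.9]
[-55.5  22.3]
[-59.6 -22.5]
[-58.2 -29.5]
tcp [-11.5  -1.8]
fix [-53.7 -24.1]
fix [-217.    43.2]
fix [73.5 44. ]
fix [60.3 30.8]
fix [ 52.4 -28.5]
```

```bash
python3 -m crank '[[[-0.1,0,0.25],0],[[-0.1,0,0.25],0],[[0,0,0],0],[[0,0,0],0]]'
python3 -m crank '[[[-0.05,0,0],0],[[0,0,0],0]]'
python3 -m crank '[[[-0.05,0,0],0],[[0,0,0],0]]'
python3 -m crank '[[[-0.05,0,0],0],[[0,0,0],0]]'
python3 -m crank '[[[-0.05,0,0],0],[[0,0,0],0]]'
python3 -c "
from lib import *
plan(531,239,28,8.8);print(jig(sensors.read_state()['ee_pos']))"
```

```text
time: 22.68
ee_pos: [0.5341, 0.2398, 0.0407]
eef_rot: [0.997, 0.077, -0.0, 0.0]
ft_force: [-0.4, 0.3, -2.9]
width: 0.0449
grip_force: 40.0
time: 22.92
ee_pos: [0.5326, 0.2396, 0.0408]
eef_rot: [0.997, 0.077, -0.0, 0.0]
ft_force: [-0.3, 0.6, -3.5]
width: 0.0448
grip_force: 40.0
time: 23.18
ee_pos: [0.5309, 0.2394, 0.0407]
eef_rot: [0.997, 0.077, -0.0, 0.0]
ft_force: [-0.3, -0.2, -3.2]
width: 0.0446
grip_force: 40.0
time: 23.42
ee_pos: [0.5303, 0.2393, 0.041]
eef_rot: [0.997, 0.077, 0.001, -0.0]
ft_force: [3.6, 0.6, -4.4]
width: 0.0445
grip_force: 40.0
time: 23.68
ee_pos: [0.5303, 0.2393, 0.0414]
eef_rot: [0.997, 0.076, 0.002, -0.0]
ft_force: [10.6, 1.1, -7.2]
width: 0.0444
grip_force: 40.0
t23.7 ee [530.3 239.3  41.4] yaw 8.8 w 44.4 gf 40.0 j7 -1.63 F [10.6  1.1 -7.2]
shift units (now-axes) [0.02 0.01 0.45] turn -0.00 ; shift in final axes [0.02 0.01 0.45]
[-0.8 -1.7]
```

```bash
python3 -m crank '[[[0.13,0,0],0],[[0,0,0],0],[[0,0,0.15],0],[[0,0,0.15],0],[[0,0,0],0]]'
python3 -m crank '[[[0,0,0.1],0],[[0,0,0],0],[[0,0,0],0]]'
python3 -m crank '[[[0,0,0.1],0],[[0,0,0],0],[[0,0,0],0]]'
```

```text
time: 24.3
ee_pos: [0.5315, 0.2393, 0.031]
eef_rot: [0.997, 0.077, -0.001, 0.0]
ft_force: [-0.8, 0.2, -4.1]
width: 0.0442
grip_force: 40.0
time: 24.68
ee_pos: [0.532, 0.2395, 0.0287]
eef_rot: [0.997, 0.077, -0.0, 0.0]
ft_force: [-0.6, -0.7, -3.2]
width: 0.0447
grip_force: 40.0
time: 25.05
ee_pos: [0.5322, 0.2396, 0.0258]
eef_rot: [0.997, 0.077, 0.0, 0.0]
ft_force: [-0.5, -0.4, 0.3]
width: 0.0446
grip_force: 40.0
```

Seated (the weight has come off at z = 25.8). I'll feel the pocket's side walls to centre it, then touch the stop.

```bash
python3 -m crank '[[[0,0.07,0],0],[[0,0.06,0],0],[[0,0,0],0],[[0,0,0],0]]' | grep -E 'ee_pos|force'
python3 -m crank '[[[0,-0.13,0],0],[[0,-0.13,0],0],[[0,0,0],0],[[0,0,0],0]]'| grep -E 'ee_pos|force'
```

```text
ee_pos: [0.5324, 0.2378, 0.0259]
ft_force: [0.5, 7.0, 0.2]
grip_force: 40.0
ee_pos: [0.5319, 0.2419, 0.0258]
ft_force: [0.2, -5.8, 3.9]
grip_force: 40.0
```

```bash
python3 -m crank '[[[0,0.13,0],0],[[-0.1,0,0],0],[[0,0,0],0],[[0,0,0],0]]'| grep -E 'ee_pos|force'
python3 -m crank '[[[0,0,0],0],[[0,0,0],0],[[0,0,0],0],[[0,0,0],0],[[0,0,-0.5],0],[[0,0,-1],0],[[0,0,-1],0],[[0,0,-1],0],[[0,0,-1],0],[[0,0,-1],0],[[0,0,0],0],[[0,0,0],0]]' 1 | grep -E 'ee_pos|width|time'
python3 - <<'E'
from lib import *
a=cam("scene");im=cam("top")
cv2.imwrite("pics/c7.png",cv2.resize(a[145:265,360:480],None,fx=4.9,fy=4.9,interpolation=cv2.INTER_CUBIC)[:,:,::-1])
b=locate("red",(444,-238),im)
plan(b[2],b[3],150,b[6])
E
```

```text
ee_pos: [0.5303, 0.2392, 0.0259]
ft_force: [5.7, 1.0, -2.9]
grip_force: 40.0
time: 28.05
ee_pos: [0.5288, 0.239, 0.1907]
width: 0.0874
red centre,corr,len,wid,yaw [ 444.4 -236.7  444.6 -238.5   99.    48.1    7.2]
t28.1 ee [528.5 238.9 190. ] yaw 8.8 w 86.9 gf 0.0 j7 -1.73 F [ 0.6 -0.2 -0.2]
shift units (now-axes) [-5.19 15.3   1.35] turn 0.20 ; shift in final axes [-4.77 15.44  1.33]
```

View pics/c7.png

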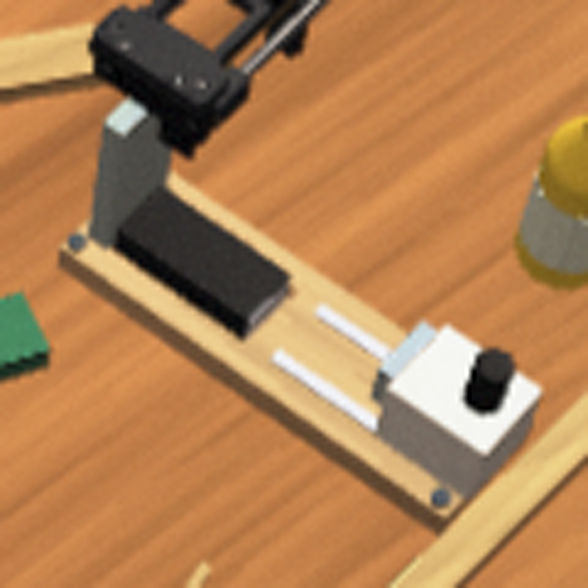

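Base seated flat against the stop and clear of the jaw; the black block spans (118,230)–(290,290). Now red.

```bash
python3 -m crank '[[[-0.3,1,0],0.2],[[-0.3,1,0],0],[[-0.3,1,0],0],[[-0.3,1,0],0],[[-0.3,1,0],0],[[-0.3,1,0],0],[[-0.3,1,0],0],[[-0.3,1,0],0],[[-0.3,1,0],0],[[-0.3,1,0],0],[[-0.3,1,0],0],[[-0.3,1,0],0]]'| grep -E 'ee_pos|time'
python3 -m crank '[[[-0.3,1,0],0],[[-0.3,1,0],0],[[-0.3,1,0.4],0],[[-0.27,0.44,0.93],0],[[0,0,0],0],[[0,0,0],0]]'| grep -E 'ee_pos|time'
python3 - <<'E'
from lib import *
plan(444.6,-238.5,5,7.2)
E
```

```text
time: 29.65
ee_pos: [0.4671, -0.1331, 0.1905]
time: 30.4
ee_pos: [0.4461, -0.2383, 0.1515]
t30.4 ee [ 446.1 -238.3  151.5] yaw 7.2 w 86.9 gf 0.0 j7 -0.84 F [1.1 0.6 0.9]
shift units (now-axes) [-0.05 -0.    4.88] turn -0.00 ; shift in final axes [-0.05  0.    4.88]
```

```bash
python3 -m crank '[[[-0.05,0,1],0],[[0,0,1],0],[[0,0,1],0],[[0,0,1],0],[[0,0,0.88],0],[[0,0,0],0],[[0,0,0],0]]'| grep -E 'ee_pos|time'
python3 -m crank '[[[0,0,0],0],[[0,0,0],0],[[0,0,0],0],[[0,0,0],0],[[0,0,0],0],[[0,0,0],0],[[0,0,0],0],[[0,0,0],0],[[0,0,0],0]]' 0 40 | grep -E 'ee_pos|width|grip'
python3 -m crank '[[[0,0,-1],0],[[0,0,-1],0],[[0,0,-1],0],[[0,0,-1],0],[[0,0,-1],0],[[0,0,-1],0],[[0,0,-0.3],0],[[0,0,0],0],[[0,0,0],0]]'| grep -E 'ee_pos|width|grip|ft'
python3 - <<'E'
from lib import *
plan(530+31.6,239.6+4.9,55,8.8)
E
```

```text
time: 31.28
ee_pos: [0.4455, -0.2386, 0.0059]
ee_pos: [0.4443, -0.2386, 0.0045]
width: 0.0446
grip_force: 40.0
ee_pos: [0.4438, -0.2383, 0.1923]
ft_force: [0.4, 0.5, -3.8]
width: 0.0445
grip_force: 40.0
t33.5 ee [ 443.8 -238.3  192.3] yaw 7.2 w 44.5 gf 40.0 j7 -0.90 F [ 0.4  0.5 -3.8]
shift units (now-axes) [  5.92 -15.47   4.57] turn -0.20 ; shift in final axes [  6.34 -15.3    4.58]
```

```bash
python3 -m crank '[[[0.4,-0.8,0],-0.2],[[0.4,-1,0],0],[[0.4,-1,0],0],[[0.4,-1,0],0],[[0.4,-1,0],0],[[0.4,-1,0],0],[[0.4,-1,0],0],[[0.4,-1,0],0],[[0.4,-1,0],0],[[0.4,-1,0],0],[[0.4,-1,0],0],[[0.4,-1,0],0]]'| grep -E 'ee_pos|time'
python3 -m crank '[[[0.4,-1,0],0],[[0.4,-1,0],0],[[0.4,-1,0],0],[[0.34,-0.5,0],0],[[0,0,0],0],[[0,0,0],0]]'| grep -E 'ee_pos|time|width|grip'
python3 - <<'E'
from lib import *
plan(530+31.6,239.4+4.9,52,8.8)
E
```

```text
time: 35.02
ee_pos: [0.5335, 0.1349, 0.1929]
time: 35.78
ee_pos: [0.5628, 0.2429, 0.1929]
width: 0.0447
grip_force: 40.0
t35.8 ee [562.8 242.9 192.9] yaw 8.7 w 44.7 gf 40.0 j7 -1.65 F [ 1.1  0.1 -3.6]
shift units (now-axes) [-0.03 -0.06  4.7 ] turn -0.01 ; shift in final axes [-0.03 -0.05  4.7 ]
```

```bash
python3 -m crank '[[[-0.03,-0.05,1],0],[[0,0,1],0],[[0,0,1],0],[[0,0,1],0],[[0,0,0.7],0],[[0,0,0],0],[[0,0,0],0],[[0,0,0],0]]'| grep -E 'ee_pos|time|width|ft'
python3 -m crank '[[[0,0,0.15],0],[[0,0,0],0],[[0,0,0],0]]'| grep -E 'ee_pos|ft'
python3 -m crank '[[[0,0,0.05],0],[[0,0,0],0],[[0,0,0],0]]'| grep -E 'ee_pos|ft'
python3 -m crank '[[[0,0,0.05],0],[[0,0,0],0],[[0,0,0],0]]'| grep -E 'ee_pos|ft'
```

```text
time: 36.78
ee_pos: [0.5626, 0.2453, 0.0536]
ft_force: [-0.1, -0.2, -3.9]
width: 0.0447
ee_pos: [0.5618, 0.245, 0.0479]
ft_force: [-1.4, 0.2, -4.3]
ee_pos: [0.5618, 0.245, 0.0464]
ft_force: [0.3, 0.7, -4.1]
ee_pos: [0.5618, 0.245, 0.0448]
ft_force: [0.2, -0.1, -3.4]
```

```bash
python3 -m crank '[[[0,0,0.05],0],[[0,0,0],0],[[0,0,0],0]]'| grep -E 'ee_pos|ft'
python3 -m crank '[[[0,0,0.03],0],[[0,0,0],0],[[0,0,0],0]]'| grep -E 'ee_pos|ft'
python3 -m crank '[[[-0.1,0,0],0],[[-0.2,0,0],0],[[-0.2,0,0],0],[[-0.2,0,0],0],[[0,0,0],0],[[0,0,0],0]]'| grep -E 'ee_pos|ft|width|grip'
python3 -c "
from lib import *
plan(530.4,239.4,44.5,8.8)"
```

```text
ee_pos: [0.562, 0.2451, 0.0445]
ft_force: [-5.5, -1.5, 8.5]
ee_pos: [0.562, 0.2451, 0.0444]
ft_force: [-9.3, -3.2, 18.9]
ee_pos: [0.543, 0.2424, 0.0445]
ft_force: [0.9, -0.4, 10.1]
width: 0.0448
grip_force: 40.0
t39.4 ee [543.  242.4  44.5] yaw 8.8 w 44.8 gf 40.0 j7 -1.58 F [ 0.9 -0.4 10.1]
shift units (now-axes) [-0.43  0.03 -0.  ] turn -0.00 ; shift in final axes [-0.43  0.03 -0.  ]
```

```bash
python3 -m crank '[[[-0.15,0.03,0],0],[[-0.15,0,0],0],[[-0.1,0,0],0],[[0,0,0],0],[[0,0,0],0]]'| grep -E 'ee_pos|ft|width|grip'
python3 -m crank '[[[-0.05,0,0],0],[[0,0,0],0],[[0,0,0],0]]'| grep -E 'ee_pos|ft'
python3 -m crank '[[[-0.05,0,0],0],[[0,0,0],0],[[0,0,0],0]]'| grep -E 'ee_pos|ft'
python3 -m crank '[[[-0.05,0,0],0],[[0,0,0],0],[[0,0,0],0]]'| grep -E 'ee_pos|ft'
```

```text
ee_pos: [0.5316, 0.2398, 0.0445]
ft_force: [2.7, -0.3, 9.3]
width: 0.0449
grip_force: 40.0
ee_pos: [0.5304, 0.2396, 0.0445]
ft_force: [2.9, 0.7, 6.8]
ee_pos: [0.529, 0.2394, 0.0445]
ft_force: [4.2, 0.8, 6.8]
ee_pos: [0.5287, 0.2394, 0.0446]
ft_force: [11.2, 1.9, 0.2]
```

```bash
python3 -m crank '[[[0.05,0,0],0],[[0,0,0],0],[[0,0,0],0],[[0,0,0],0],[[0,0.01,0.18],0],[[0,0,0.18],0],[[0,0,0],0]]' 0.75| grep -E 'ee_pos|ft|width|grip'
python3 -m crank '[[[0,0,0],0],[[0,0,0],0],[[0,0,0],0],[[0,0,0],0],[[0,0,0],0],[[0,0,0],0],[[0,0,0],0]]' 0 20| grep -E 'ee_pos|ft|width|grip'
python3 -m crank '[[[0,0,0],0],[[0,0,0],0],[[0,0,0],0],[[0,0,-0.5],0],[[0,0,-1],0],[[0,0,-1],0],[[0,0,-1],0],[[0,0,-1],0],[[0,0,-1],0],[[0,0,0],0],[[0,0,0],0]]' 1 | grep -E 'ee_pos|width|time'
python3 - <<'E'
from lib import *
a=cam("scene");im=cam("top")
cv2.imwrite("pics/c8.png",cv2.resize(a[145:265,360:480],None,fx=4.9,fy=4.9,interpolation=cv2.INTER_CUBIC)[:,:,::-1])
b=locate("blue",(422,-366),im);locate("green",(590,-358),im)
plan(b[2],b[3],150,b[6])
E
```

```text
ee_pos: [0.526, 0.2381, 0.031]
ft_force: [0.1, -0.2, 0.4]
width: 0.0654
grip_force: 0.0
ee_pos: [0.5264, 0.2385, 0.0318]
ft_force: [-0.8, 1.1, 2.5]
width: 0.0449
grip_force: 20.0
time: 44.28
ee_pos: [0.5262, 0.2383, 0.1967]
width: 0.0866
blue centre,corr,len,wid,yaw [ 421.7 -365.2  422.  -366.7   96.1   47.4   11.4]
green centre,corr,len,wid,yaw [ 590.3 -357.1  590.5 -358.2   97.6   46.     8.8]
t44.4 ee [526.  238.2 196. ] yaw 8.8 w 87.1 gf 0.0 j7 -1.70 F [-0.3 -0.4 -0.8]
shift units (now-axes) [-6.5  19.4   1.56] turn -0.33 ; shift in final axes [-7.38 19.08  1.53]
```

View pics/c8.png

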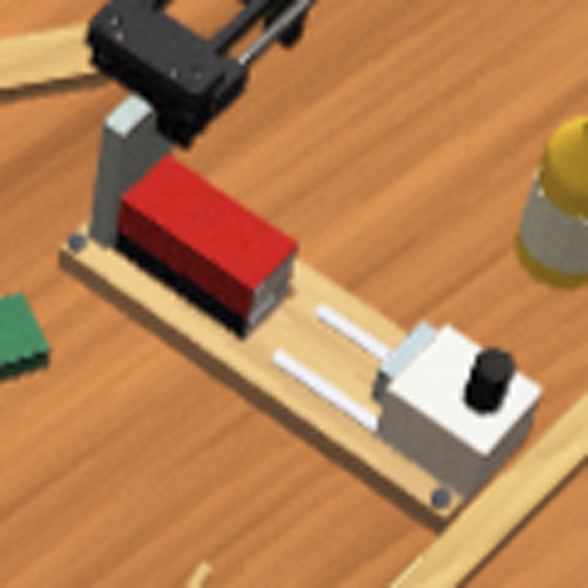

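Red sits flush on the base, against the stop. Now blue.

```bash
python3 -m crank '[[[-0.3,0.9,0],-0.33],[[-0.37,1,0],0],[[-0.37,1,0],0],[[-0.37,1,0],0],[[-0.37,1,0],0],[[-0.37,1,0],0],[[-0.37,1,0],0],[[-0.37,1,0],0],[[-0.37,1,0],0],[[-0.37,1,0],0],[[-0.37,1,0],0],[[-0.37,1,0],0]]'| grep -E 'ee_pos|time'
python3 -m crank '[[[-0.37,1,0],0],[[-0.37,1,0],0],[[-0.37,1,0],0],[[-0.37,1,0],0],[[-0.37,1,0],0],[[-0.37,1,0.3],0],[[-0.37,1,0.6],0],[[-0.3,0.2,0.6],0],[[0,0,0],0],[[0,0,0],0]]'| grep -E 'ee_pos|time'
python3 - <<'E'
from lib import *
plan(422,-366.7,5,11.4)
E
```

```text
time: 45.88
ee_pos: [0.4666, -0.1388, 0.1965]
time: 47.12
ee_pos: [0.4258, -0.3652, 0.1522]
t47.1 ee [ 425.8 -365.2  152.2] yaw 11.5 w 87.4 gf 0.0 j7 -0.41 F [0.4 0.3 0.2]
shift units (now-axes) [-0.14  0.02  4.91] turn 0.01 ; shift in final axes [-0.13  0.02  4.91]
```

```bash
python3 -m crank '[[[-0.13,0.02,1],0],[[0,0,1],0],[[0,0,1],0],[[0,0,1],0],[[0,0,0.91],0],[[0,0,0],0],[[0,0,0],0]]'| grep -E 'ee_pos|time'
python3 -m crank '[[[0,0,0],0],[[0,0,0],0],[[0,0,0],0],[[0,0,0],0],[[0,0,0],0],[[0,0,0],0],[[0,0,0],0],[[0,0,0],0],[[0,0,0],0]]' 0 40 | grep -E 'ee_pos|width|grip'
python3 -m crank '[[[0,0,-1],0],[[0,0,-1],0],[[0,0,-1],0],[[0,0,-1],0],[[0,0,-1],0],[[0,0,-1],0],[[0,0,-0.5],0],[[0,0,0],0],[[0,0,0],0]]'| grep -E 'ee_pos|width|grip|ft'
python3 - <<'E'
from lib import *
plan(529+31.6,239.3+4.9,85,8.8)
E
```

```text
time: 48.0
ee_pos: [0.4225, -0.3676, 0.006]
ee_pos: [0.4214, -0.3676, 0.0045]
width: 0.0448
grip_force: 40.0
ee_pos: [0.4211, -0.367, 0.1983]
ft_force: [-0.3, 1.1, -3.2]
width: 0.0446
grip_force: 40.0
t50.2 ee [ 421.1 -367.   198.3] yaw 11.4 w 44.6 gf 40.0 j7 -0.44 F [-0.3  1.1 -3.2]
shift units (now-axes) [  8.6  -19.04   3.78] turn 0.33 ; shift in final axes [  7.71 -19.42   3.78]
```

```bash
python3 -m crank '[[[0.3,-0.8,0],0.33],[[0.4,-1,0],0],[[0.4,-1,0],0],[[0.4,-1,0],0],[[0.4,-1,0],0],[[0.4,-1,0],0],[[0.4,-1,0],0],[[0.4,-1,0],0],[[0.4,-1,0],0],[[0.4,-1,0],0],[[0.4,-1,0],0],[[0.4,-1,0],0]]'| grep -E 'ee_pos|time|grip'
python3 -m crank '[[[0.4,-1,0],0],[[0.4,-1,0],0],[[0.4,-1,0],0],[[0.4,-1,0],0],[[0.4,-1,0],0],[[0.4,-1,0],0],[[0.4,-1,0],0],[[0.2,-0.5,0],0],[[0,0,0],0],[[0,0,0],0],[[0,0,0],0]]'| grep -E 'ee_pos|time|width|grip'
python3 - <<'E'
from lib import *
plan(529+31.6,239.3+4.9,84,8.8)
E
```

```text
time: 51.75
ee_pos: [0.5051, 0.0051, 0.1984]
grip_force: 40.0
time: 53.12
ee_pos: [0.5602, 0.2388, 0.1996]
width: 0.0448
grip_force: 40.0
t53.1 ee [560.2 238.8 199.6] yaw 8.7 w 44.8 gf 40.0 j7 -1.61 F [-0.1  0.3 -3.3]
shift units (now-axes) [ 0.04 -0.18  3.85] turn -0.02 ; shift in final axes [ 0.04 -0.18  3.85]
```

```bash
python3 -m crank '[[[0.03,-0.13,1],0],[[0,0,1],0],[[0,0,1],0],[[0,0,0.85],0],[[0,0,0],0],[[0,0,0],0],[[0,0,0],0]]'| grep -E 'ee_pos|time|width|ft'
python3 -m crank '[[[0,0,0.15],0],[[0,0,0],0],[[0,0,0],0]]'| grep -E 'ee_pos|ft'
python3 -c "
from lib import *
plan(529+31.6,239.3+4.9,76.5,8.8)"
```

```text
time: 54.0
ee_pos: [0.5612, 0.2442, 0.0852]
ft_force: [-0.2, -0.0, -2.9]
width: 0.0449
ee_pos: [0.5604, 0.2441, 0.0794]
ft_force: [-0.1, -0.8, -3.0]
t54.4 ee [560.4 244.1  79.4] yaw 8.8 w 44.6 gf 40.0 j7 -1.54 F [-0.1 -0.8 -3. ]
shift units (now-axes) [ 0.01 -0.    0.1 ] turn -0.00 ; shift in final axes [ 0.01 -0.    0.1 ]
```

```bash
python3 -m crank '[[[0,0,0.08],0],[[0,0,0],0],[[0,0,0],0]]'| grep -E 'ee_pos|ft'
python3 -m crank '[[[0,0,0.04],0],[[0,0,0],0],[[0,0,0],0]]'| grep -E 'ee_pos|ft'
python3 -m crank '[[[0,0,0.03],0],[[0,0,0],0],[[0,0,0],0]]'| grep -E 'ee_pos|ft'
python3 -m crank '[[[-0.1,0,0],0],[[-0.2,0,0],0],[[-0.2,0,0],0],[[-0.2,0,0],0],[[0,0,0],0],[[0,0,0],0]]'| grep -E 'ee_pos|ft|width|grip'
python3 -c "
from lib import *
plan(529,239.2,76.5,8.8)"
```

```text
ee_pos: [0.5604, 0.2441, 0.0769]
ft_force: [-0.4, 0.2, -2.7]
ee_pos: [0.5606, 0.2441, 0.0765]
ft_force: [-3.6, -0.5, 5.3]
ee_pos: [0.5607, 0.2442, 0.0765]
ft_force: [-7.0, -1.6, 13.8]
ee_pos: [0.541, 0.2413, 0.0764]
ft_force: [0.9, -0.5, 10.5]
width: 0.0443
grip_force: 40.0
t56.2 ee [541.  241.3  76.4] yaw 8.8 w 44.3 gf 40.0 j7 -1.56 F [ 0.9 -0.5 10.5]
shift units (now-axes) [-0.41  0.01 -0.  ] turn -0.00 ; shift in final axes [-0.41  0.01 -0.  ]
```

```bash
python3 -m crank '[[[-0.15,0.015,0],0],[[-0.15,0,0],0],[[-0.08,0,0],0],[[0,0,0],0],[[0,0,0],0]]'| grep -E 'ee_pos|ft|width|grip'
python3 -m crank '[[[-0.05,0,0],0],[[0,0,0],0],[[0,0,0],0]]'| grep -E 'ee_pos|ft'
python3 -m crank '[[[-0.05,0,0],0],[[0,0,0],0],[[0,0,0],0]]'| grep -E 'ee_pos|ft'
python3 -m crank '[[[-0.04,0,0],0],[[0,0,0],0],[[0,0,0],0]]'| grep -E 'ee_pos|ft'
```

```text
ee_pos: [0.5302, 0.2392, 0.0765]
ft_force: [1.7, -0.0, 8.8]
width: 0.0447
grip_force: 40.0
ee_pos: [0.529, 0.2389, 0.0765]
ft_force: [3.6, 0.1, 6.9]
ee_pos: [0.529, 0.239, 0.0767]
ft_force: [11.9, 2.4, -0.3]
ee_pos: [0.529, 0.239, 0.0769]
ft_force: [16.9, 3.3, -3.8]
```

```bash
python3 -m crank '[[[0.09,0,0],0],[[0,0,0],0],[[0,0,0],0],[[0,0,0],0],[[0,0,0.18],0],[[0,0,0.15],0],[[0,0,0],0]]' 0.75| grep -E 'ee_pos|ft|width|grip'
python3 -m crank '[[[0,0,0],0],[[0,0,0],0],[[0,0,0],0],[[0,0,0],0],[[0,0,0],0],[[0,0,0],0],[[0,0,0],0]]' 0 20| grep -E 'ee_pos|ft|width|grip'
python3 -m crank '[[[0,0,0],0],[[0,0,0],0],[[0,0,0],0],[[0,0,-0.5],0],[[0,0,-1],0],[[0,0,-1],0],[[0,0,-1],0],[[0,0,-1],0],[[0,0,0],0],[[0,0,0],0]]' 1 | grep -E 'ee_pos|width|time'
python3 - <<'E'
from lib import *
a=cam("scene");im=cam("top")
A=cv2.resize(a[145:265,360:480],None,fx=4,fy=4,interpolation=cv2.INTER_CUBIC);B=cv2.resize(im[180:340,370:500],None,fx=3,fy=3,interpolation=cv2.INTER_CUBIC)
cv2.imwrite("pics/c9.png",np.hstack([A[:480,:400],B[:480,:]])[:,:,::-1])
b=locate("green",(590,-358),im)
plan(b[2],b[3],150,b[6])
E
```

```text
ee_pos: [0.5267, 0.2383, 0.0644]
ft_force: [-0.2, 0.1, -0.9]
width: 0.0652
grip_force: 0.0
ee_pos: [0.5271, 0.2385, 0.0651]
ft_force: [0.2, 0.0, 2.0]
width: 0.0446
grip_force: 20.0
time: 61.0
ee_pos: [0.5268, 0.2385, 0.2]
width: 0.0869
green centre,corr,len,wid,yaw [ 590.3 -357.2  590.4 -358.3   97.6   46.     8.5]
t61.1 ee [526.6 238.4 199.4] yaw 8.8 w 87.0 gf 0.0 j7 -1.66 F [-0.3 -0.4  0.5]
shift units (now-axes) [-0.93 19.98  1.66] turn 0.04 ; shift in final axes [-0.84 19.98  1.65]
```

View pics/c9.png

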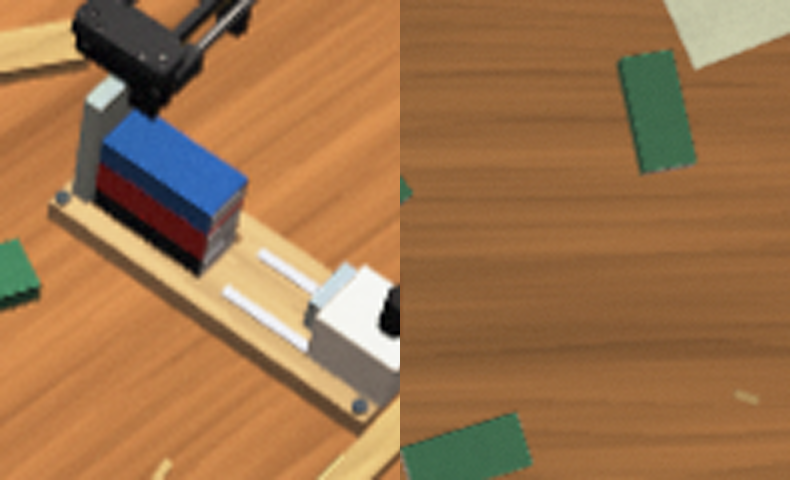

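Pack is flush. The green at crop (657,110), top pixel (456,217), hasn't moved. The drill is close to it, so I'll check its height on the way.

```bash
python3 - <<'E'
from lib import *
im=cv2.imread("pics/top0.png")
for p,q in(((523.5,203.3),(205.3,385.6)),((516,166),(228,408)),((525,234),(183,360))):
    P,e=tri(p,q);print(np.round(P*1000),round(e*1000))
print("left edge",[np.round(onz("top",p,.045)*1000) for p in((508,178),(511,232))])
E
python3 -m crank '[[[0,0.95,0],0.04],[[0,1,0],0],[[0,1,0],0],[[0,1,0],0],[[0,1,0],0],[[0,1,0],0],[[0,1,0],0],[[0,1,0],0],[[0,1,0],0],[[0,1,0],0],[[0,1,0],0],[[0,1,0],0]]' 0.8| grep -E 'ee_pos|time'
python3 -m crank '[[[-0.1,1,0],0],[[-0.1,1,0],0],[[-0.1,1,0],0],[[-0.1,1,0],0],[[-0.1,1,0],0],[[-0.1,1,0],0],[[-0.1,1,0],0],[[-0.1,1,0],0],[[0,0,0],0],[[0,0,0],0]]'| grep -E 'ee_pos|time'
python3 - <<'E'
from lib import *
plan(590.4,-358.3,7,8.5)
E
```

```text
[ 625. -531.   14.] 12
[ 717. -517.   32.] 3
[ 540. -533.   20.] 3
left edge [array([ 681., -491.,   45.]), array([ 543., -487.,   45.])]
time: 62.6
ee_pos: [0.5792, -0.1183, 0.1996]
time: 63.85
ee_pos: [0.591, -0.3571, 0.1997]
t63.9 ee [ 591.  -357.1  199.7] yaw 8.4 w 69.8 gf 0.0 j7 -0.61 F [ 0.3  0.6 -0.1]
shift units (now-axes) [-0.02  0.04  6.42] turn -0.01 ; shift in final axes [-0.03  0.04  6.42]
```

```bash
python3 -m crank '[[[0,0.02,1],0],[[0,0,1],0],[[0,0,1],0],[[0,0,1],0],[[0,0,1],0],[[0,0,1],0],[[0,0,0.46],0],[[0,0,0],0],[[0,0,0],0]]'| grep -E 'ee_pos|time'
python3 -m crank '[[[0,0,0],0],[[0,0,0],0],[[0,0,0],0],[[0,0,0],0],[[0,0,0],0],[[0,0,0],0],[[0,0,0],0],[[0,0,0],0]]' 0 40 | grep -E 'ee_pos|width|grip'
python3 -m crank '[[[0,0,-1],0],[[0,0,-1],0],[[0,0,-1],0],[[0,0,-1],0],[[0,0,-1],0],[[0,0,-1],0],[[0,0,-0.8],0],[[0,0,0],0],[[0,0,0],0]]'| grep -E 'ee_pos|width|grip|ft'
python3 - <<'E'
from lib import *
plan(529+31.6,239.2+4.9,112,8.8)
E
```

```text
time: 64.97
ee_pos: [0.5922, -0.358, 0.0077]
ee_pos: [0.5917, -0.3577, 0.0065]
width: 0.0447
grip_force: 40.0
ee_pos: [0.5913, -0.3571, 0.2086]
ft_force: [0.5, 0.3, -2.8]
width: 0.0446
grip_force: 40.0
t67.1 ee [ 591.3 -357.1  208.6] yaw 8.5 w 44.6 gf 40.0 j7 -0.61 F [ 0.5  0.3 -2.8]
shift units (now-axes) [  1.95 -19.97   3.24] turn -0.04 ; shift in final axes [  2.06 -19.96   3.22]
```

```bash
python3 -m crank '[[[0.1,-0.9,0],-0.04],[[0.1,-1,0],0],[[0.1,-1,0],0],[[0.1,-1,0],0],[[0.1,-1,0],0],[[0.1,-1,0],0],[[0.1,-1,0],0],[[0.1,-1,0],0],[[0.1,-1,0],0],[[0.1,-1,0],0],[[0.1,-1,0],0],[[0.1,-1,0],0]]'| grep -E 'ee_pos|time|grip'
python3 -m crank '[[[0.1,-1,0],0],[[0.1,-1,0],0],[[0.1,-1,0],0],[[0.1,-1,0],0],[[0.1,-1,0],0],[[0.1,-1,0],0],[[0.1,-1,0],0],[[0.1,-1,0],0],[[0,0,0],0],[[0,0,0],0],[[0,0,0],0]]'| grep -E 'ee_pos|time|width|grip'
python3 - <<'E'
from lib import *
plan(529+31.6,239.2+4.9,112,8.8)
E
```

```text
time: 68.6
ee_pos: [0.5719, 0.002, 0.2088]
grip_force: 40.0
time: 69.97
ee_pos: [0.5599, 0.2403, 0.2099]
width: 0.0445
grip_force: 40.0
t70.0 ee [559.9 240.3 209.9] yaw 8.7 w 44.5 gf 40.0 j7 -1.61 F [-0.  -0.5 -2.9]
shift units (now-axes) [ 0.04 -0.12  3.26] turn -0.01 ; shift in final axes [ 0.04 -0.12  3.26]
```

```bash
python3 -m crank '[[[0.05,-0.08,1],0],[[0,0,1],0],[[0,0,1],0],[[0,0,0.3],0],[[0,0,0],0],[[0,0,0],0],[[0,0,0],0]]'| grep -E 'ee_pos|time|width|ft'
python3 -m crank '[[[0,0,0.1],0],[[0,0,0],0],[[0,0,0],0]]'| grep -E 'ee_pos|ft'
python3 -c "
from lib import *
plan(529+31.6,239.2+4.9,104.5,8.8)"
```

```text
time: 70.85
ee_pos: [0.5615, 0.2444, 0.1122]
ft_force: [-0.4, 0.3, -3.3]
width: 0.0447
ee_pos: [0.5609, 0.2442, 0.1081]
ft_force: [-0.3, -0.0, -2.8]
t71.2 ee [560.9 244.2 108.1] yaw 8.8 w 44.9 gf 40.0 j7 -1.55 F [-0.3 -0.  -2.8]
shift units (now-axes) [-0.01  0.    0.12] turn -0.00 ; shift in final axes [-0.01  0.    0.12]
```

```bash
python3 -m crank '[[[0,0.015,0.1],0],[[0,0,0],0],[[0,0,0],0]]'| grep -E 'ee_pos|ft'
python3 -m crank '[[[0,0,0.04],0],[[0,0,0],0],[[0,0,0],0]]'| grep -E 'ee_pos|ft'
python3 -m crank '[[[0,0,0.03],0],[[0,0,0],0],[[0,0,0],0]]'| grep -E 'ee_pos|ft'
python3 -m crank '[[[-0.1,0,0],0],[[-0.2,0,0],0],[[-0.2,0,0],0],[[-0.2,0,0],0],[[0,0,0],0],[[0,0,0],0]]'| grep -E 'ee_pos|ft|width|grip'
python3 -c "
from lib import *
plan(530,239,104.5,8.8)"
```

```text
ee_pos: [0.561, 0.2437, 0.1051]
ft_force: [-0.2, 0.5, -2.9]
ee_pos: [0.561, 0.2437, 0.104]
ft_force: [-0.6, 0.3, -2.4]
ee_pos: [0.561, 0.2438, 0.103]
ft_force: [-0.0, 0.4, -1.6]
ee_pos: [0.5403, 0.2407, 0.1031]
ft_force: [0.6, 0.7, -2.1]
width: 0.0447
grip_force: 40.0
t73.1 ee [540.3 240.7 103.1] yaw 8.8 w 44.7 gf 40.0 j7 -1.57 F [ 0.6  0.7 -2.1]
shift units (now-axes) [-0.35  0.   -0.05] turn -0.00 ; shift in final axes [-0.35  0.   -0.05]
```

```bash
for i in 1; do python3 -m crank '[[[0,0,0.03],0],[[0,0,0],0],[[0,0,0],0]]'| grep -E 'ee_pos|ft|width'; done
python3 -m crank '[[[0,0,0.03],0],[[0,0,0],0],[[0,0,0],0]]'| grep -E 'ee_pos|ft'
python3 - <<'E'
from lib import *
a=cam("scene")
cv2.imwrite("pics/c10.png",cv2.resize(a[140:240,370:470],None,fx=5.5,fy=5.5,interpolation=cv2.INTER_CUBIC)[:,:,::-1])
E
```

```text
ee_pos: [0.5404, 0.2404, 0.1021]
ft_force: [0.2, 0.2, -2.7]
width: 0.0446
ee_pos: [0.5403, 0.2405, 0.1012]
ft_force: [0.1, 0.1, -2.4]
```

View pics/c10.png

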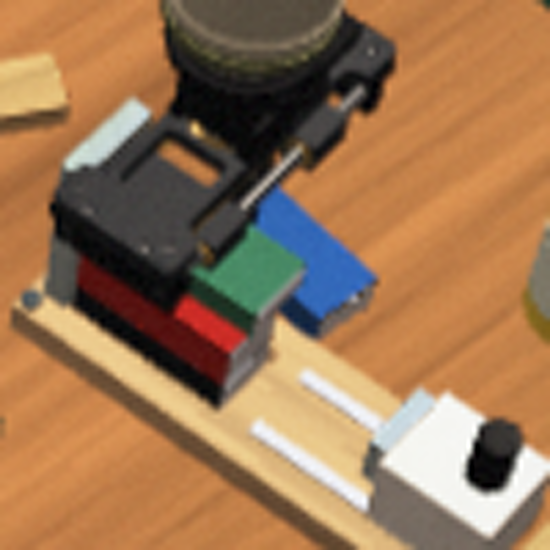

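Crop shows the disturbance: blue was knocked off the pack and lies beside the jig at (320,265), on the glue side. Green is hovering over bare red. I'll set green down on clear bench, then refetch blue.

```bash
python3 -m crank '[[[0,0,-1],0],[[0,0,-1],0],[[0,0,-1],0],[[0,0,0],0],[[0.5,1,0],0],[[0.5,1,0],0],[[0.5,1,0],0],[[0.3,1,0],0],[[0.3,1,0],0],[[0,1,0],0],[[0,0,0],0],[[0,0,0],0]]'| grep -E 'ee_pos|ft|width|grip'
python3 - <<'E'
from lib import *
plan(615,55,8,8.8)
a=cam("scene");t=cam("top")
A=cv2.resize(a[140:240,370:470],None,fx=4,fy=4,interpolation=cv2.INTER_CUBIC);B=cv2.resize(t[180:280,170:270],None,fx=4,fy=4,interpolation=cv2.INTER_CUBIC)
cv2.imwrite("pics/c11.png",np.hstack([A,B])[:,:,::-1])
for n,i in(("scene",a),("top",t)):
  for k in blobs(i,"blue",80): print(n,np.round(np.r_[cv2.minAreaRect(k)[0],cv2.minAreaRect(k)[1],cv2.minAreaRect(k)[2]],1))
E
```

```text
ee_pos: [0.6297, 0.073, 0.1902]
ft_force: [0.4, -0.5, -4.0]
width: 0.0446
grip_force: 40.0
t75.4 ee [629.7  73.  190.2] yaw 8.8 w 44.6 gf 40.0 j7 -1.28 F [ 0.4 -0.5 -4. ]
shift units (now-axes) [-0.57  0.52  6.07] turn 0.00 ; shift in final axes [-0.58  0.52  6.07]
scene [160.6 386.9  19.3  48.9  48.8]
scene [421.3 185.3  29.   15.6  45. ]
scene [150.5  52.4 111.6   6.7  72.4]
top [185.5 246.5  37.   19.   90. ]
top [560.4 221.4  19.1  48.9  84.1]
```

View pics/c11.png

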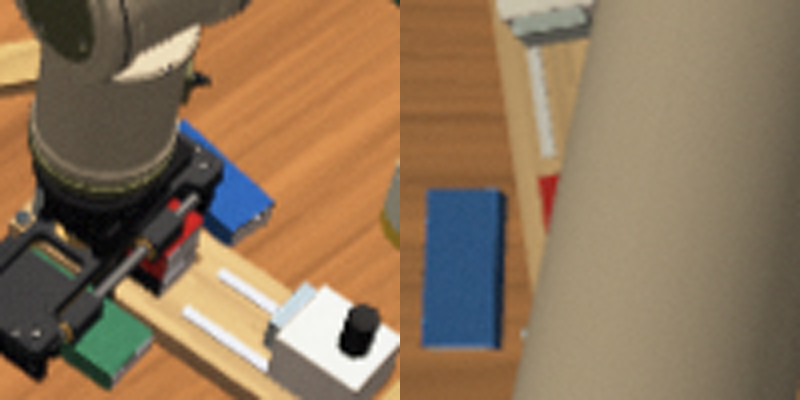

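Blue lies flat on the bench at top pixel (185,246), just left of the jig, yaw about 0. Setting green down first.

```bash
python3 -m crank '[[[-0.5,0.5,0],0],[[0,0,1],0],[[0,0,1],0],[[0,0,1],0],[[0,0,1],0],[[0,0,1],0],[[0,0,0.9],0],[[0,0,0],0],[[0,0,0],0],[[0,0,0.07],0],[[0,0,0],0],[[0,0,0],0]]'| grep -E 'ee_pos|ft|width|grip'
python3 -m crank '[[[0,0,0.06],0],[[0,0,0],0],[[0,0,0],0]]'| grep -E 'ee_pos|ft'
```

```text
ee_pos: [0.6177, 0.0552, 0.0126]
ft_force: [1.3, -0.1, -2.0]
width: 0.0444
grip_force: 40.0
ee_pos: [0.6175, 0.0551, 0.0104]
ft_force: [-0.4, -0.4, -2.6]
```

```bash
python3 -m crank '[[[0,0,0.1],0],[[0,0,0],0],[[0,0,0],0]]'| grep -E 'ee_pos|ft'
python3 -m crank '[[[0,0,0.05],0],[[0,0,0],0],[[0,0,0],0]]'| grep -E 'ee_pos|ft'
python3 -m crank '[[[0,0,0],0],[[0,0,0],0],[[0,0,0],0],[[0,0,0],0],[[0,0,-1],0],[[0,0,-1],0],[[0,0,-1],0],[[0,0,-1],0],[[0,0,-1],0],[[0,0,-1],0],[[0,0,0],0],[[0,0,0],0]]' 1| grep -E 'ee_pos|ft|width|grip'
python3 - <<'E'
from lib import *
t=cam("top");b=locate("blue",(530,320),t);locate("green",(617,55),t)
plan(b[2],b[3],200,b[6])
s=cam("scene")
S=[cv2.minAreaRect(k)[0] for k in blobs(s,"blue",80)];print(S)
print(tri((185.5,246.5),min(S,key=lambda q:abs(q[0]-420))))
E
```

```text
ee_pos: [0.6175, 0.0551, 0.0074]
ft_force: [-1.3, -0.1, -2.5]
ee_pos: [0.6177, 0.0551, 0.0064]
ft_force: [-3.0, 0.4, 5.9]
ee_pos: [0.6172, 0.0553, 0.1852]
ft_force: [-0.8, 1.2, -0.7]
width: 0.0871
grip_force: 0.0
blue centre,corr,len,wid,yaw [528.8 323.  528.8 324.5  93.8  47.1  -1. ]
green centre,corr,len,wid,yaw [607.7  49.8 607.9  48.2  77.8  38.2   7. ]
t79.7 ee [617.   55.3 184.9] yaw 8.8 w 87.1 gf 0.0 j7 -1.26 F [ 1.  -0.2 -0.1]
shift units (now-axes) [-1.54 -9.32 -0.5 ] turn 1.22 ; shift in final axes [-3.1  -8.92 -0.5 ]
[(160.64157104492188, 386.8760986328125), (420.75006103515625, 184.75001525878906), (150.45404052734375, 52.381221771240234)]
(array([0.52878969, 0.32390705, 0.02077736]), np.float64(0.002033449552229747))
```

Blue is flat on the bench at (529,324), only about 16 mm from the board, so a finger won't fit between them. With closed fingers just above board height I'll nudge it outwards about 25 mm, then grip.

```bash
python3 -c "
from lib import *
plan(536,280,185,8.8)"
python3 -m crank '[[[-0.2,-0.75,0],0],[[-0.2,-1,0],0],[[-0.2,-1,0],0],[[-0.2,-1,0],0],[[-0.2,-1,0],0],[[-0.2,-1,0],0],[[-0.2,-1,0],0],[[-0.2,-1,0],0],[[0,0,0],0],[[0,0,0],0],[[0,0,0],0]]' 0 20| grep -E 'ee_pos|ft|width|grip'
python3 -c "
from lib import *
plan(536,280,23.5,8.8)"
```

```text
t79.7 ee [617.   55.2 184.9] yaw 8.8 w 87.1 gf 0.0 j7 -1.26 F [ 0.5 -0.4 -0.8]
shift units (now-axes) [-1.52 -7.82 -0.  ] turn -0.00 ; shift in final axes [-1.52 -7.82 -0.  ]
ee_pos: [0.535, 0.2763, 0.1857]
ft_force: [-0.2, -0.2, 0.2]
width: 0.0006
grip_force: 0.0
t81.1 ee [535.  276.3 185.7] yaw 8.7 w 0.6 gf 0.0 j7 -1.67 F [-0.2 -0.2  0.2]
shift units (now-axes) [ 0.05 -0.12  5.41] turn -0.02 ; shift in final axes [ 0.05 -0.12  5.41]
```

```bash
python3 -m crank '[[[0.05,-0.05,1],0],[[0,0,1],0],[[0,0,1],0],[[0,0,1],0],[[0,0,1],0],[[0,0,0.2],0],[[0,0,0],0],[[0,0,0],0],[[0,0,0],0]]' | grep -E 'ee_pos|ft|width|grip'
```

```text
ee_pos: [0.5363, 0.2796, 0.0308]
ft_force: [0.0, -0.1, -0.3]
width: 0.0007
grip_force: 0.0
```

```bash
python3 -m crank '[[[0,0,0.2],0],[[0,0,0],0],[[0,0,0],0],[[0,0,0],0]]' | grep -E 'ee_pos|ft'
python3 -m crank '[[[0,0,0.03],0],[[0,-0.15,0],0],[[0,-0.25,0],0],[[0,-0.25,0],0],[[0,-0.25,0],0],[[0,-0.25,0],0],[[0,0,0],0]]' | grep -E 'ee_pos|ft'
python3 -m crank '[[[0,0.3,-0.5],0],[[0,0,-1],0],[[0,1,-1],0],[[0,1,-1],0],[[0,1,-1],0],[[0,1,-0.7],0],[[0,1,0],0],[[0,1,0],0],[[0,0,0],0]]' 1| grep -E 'ee_pos|ft'
python3 - <<'E'
from lib import *
t=cam("top");b=locate("blue",(530,340),t);locate("green",(617,55),t);locate("red",(530,240),t)
plan(b[2],b[3],200,b[6])
E
```

```text
ee_pos: [0.5359, 0.2792, 0.0239]
ft_force: [-0.5, -0.4, -0.4]
ee_pos: [0.5303, 0.3144, 0.0229]
ft_force: [-0.6, -1.1, -0.5]
ee_pos: [0.5597, 0.1228, 0.1796]
ft_force: [-0.4, 0.7, 0.4]
blue centre,corr,len,wid,yaw [523.3 342.3 523.2 343.6  97.4  46.9   5.4]
green centre,corr,len,wid,yaw [477.5  89.  477.4  89.   97.4  42.7  70.6]Traceback (most recent call last):
  File "<stdin>", line 2, in <module>
  File "lib.py", line 49, in locate
    out.sort(key=lambda q:q[0]); print(c,"centre,corr,len,wid,yaw",out[0][1]); return out[0][1]
                                                                   ~~~^^^
IndexError: list index out of range
```

```bash
python3 -c "
from lib import *
plan(523.3,343,180,5.4)"
python3 -m crank '[[[-0.25,-0.9,0],0.42],[[-0.25,-0.9,0],0],[[-0.25,-0.9,0],0],[[-0.25,-0.9,0],0],[[-0.25,-0.9,0],0],[[-0.25,-0.9,0],0],[[-0.25,-0.9,0],0],[[0,-0.9,0],0],[[0,0,0],0],[[0,0,0],0]]' 0.85| grep -E 'ee_pos|ft'
python3 -c "
from lib import *
plan(523.3,343,5,5.4)"
```

```text
t84.8 ee [559.5 124.9 179.4] yaw 8.6 w 84.0 gf 0.0 j7 -1.43 F [-0.  -0.1 -0.3]
shift units (now-axes) [-0.1  -7.37 -0.02] turn 0.40 ; shift in final axes [-0.52 -7.35 -0.02]
ee_pos: [0.4856, 0.3357, 0.1789]
ft_force: [0.0, -1.0, 0.1]
t86.0 ee [485.6 335.7 178.9] yaw 5.4 w 73.9 gf 0.0 j7 -1.86 F [ 0.  -1.   0.1]
shift units (now-axes) [ 1.27 -0.13  5.8 ] turn 0.00 ; shift in final axes [ 1.27 -0.12  5.8 ]
```

```bash
python3 -m crank '[[[0.64,-0.05,0],0],[[0.64,-0.03,0],0],[[0,0,0],0],[[0,0,1],0],[[0,0,1],0],[[0,0,1],0],[[0,0,1],0],[[0,0,1],0],[[0,0,0.3],0],[[0,0,0],0],[[0,0,0],0]]' 0.75| grep -E 'ee_pos|ft|width'
python3 -c "
from lib import *
plan(523.3,343,4.5,5.4)"
```

```text
ee_pos: [0.5238, 0.3423, 0.0213]
ft_force: [0.8, 0.1, -0.0]
width: 0.0652
t87.4 ee [523.8 342.3  21.3] yaw 5.4 w 65.2 gf 0.0 j7 -1.72 F [ 0.8  0.1 -0. ]
shift units (now-axes) [-0.02 -0.02  0.56] turn 0.00 ; shift in final axes [-0.02 -0.02  0.56]
```

```bash
python3 -m crank '[[[0,0,0.5],0],[[0,0,0],0],[[0,0,0],0],[[0,0,0],0]]' | grep -E 'ee_pos|ft'
python3 -m crank '[[[0,0,0],0],[[0,0,0],0],[[0,0,0],0],[[0,0,0],0],[[0,0,0],0],[[0,0,0],0],[[0,0,0],0]]' 0 40 | grep -E 'ee_pos|width|grip|ft'
python3 -m crank '[[[0,0,-1],0],[[0,0,-1],0],[[0,0,-1],0],[[0,0,-1],0],[[0,0,-1],0],[[0,0,-1],0],[[0,0,-0.5],0],[[0,0,0],0],[[0,0,0],0]]'| grep -E 'ee_pos|width|grip|ft'
python3 - <<'E'
from lib import *
plan(529+31.6,239+4.9,84,8.8)
a=cam("scene");im=cam("top")
A=cv2.resize(a[145:265,370:470],None,fx=4,fy=4,interpolation=cv2.INTER_CUBIC);B=cv2.resize(im[180:300,170:270],None,fx=4,fy=4,interpolation=cv2.INTER_CUBIC)
cv2.imwrite("pics/c12.png",np.hstack([A,B])[:,:,::-1])
b=locate("green",(617,55),im)
E
```

```text
ee_pos: [0.5234, 0.3421, 0.0052]
ft_force: [-1.2, 0.1, -0.5]
ee_pos: [0.5232, 0.3423, 0.005]
ft_force: [-0.1, 1.9, 1.3]
width: 0.0451
grip_force: 40.0
ee_pos: [0.5226, 0.3418, 0.1984]
ft_force: [-0.1, 0.3, -3.0]
width: 0.0446
grip_force: 40.0
t89.9 ee [522.6 341.8 198.4] yaw 5.4 w 44.6 gf 40.0 j7 -1.82 F [-0.1  0.3 -3. ]
shift units (now-axes) [0.96 3.36 3.82] turn -0.42 ; shift in final axes [0.75 3.42 3.81]
green centre,corr,len,wid,yaw [616.9  53.2 617.   52.6  96.9  41.    8.9]
```

View pics/c12.png

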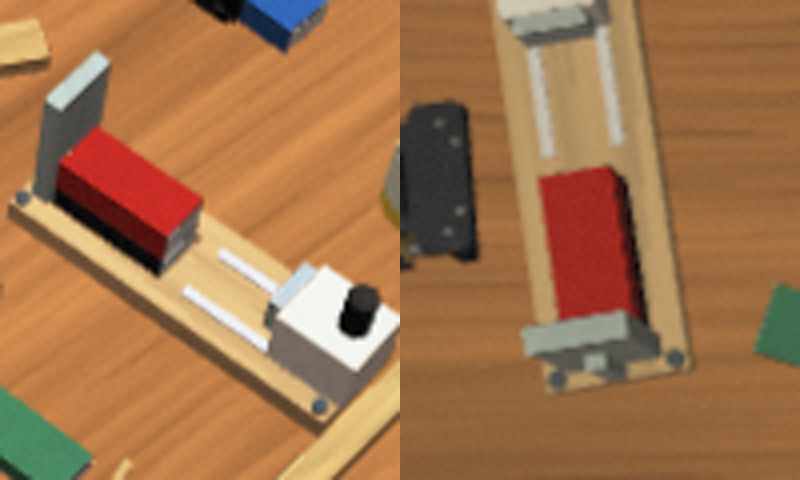

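Red is still seated, flush and against the stop. Carrying blue back over the pack.

```bash
python3 -m crank '[[[0,0.4,0],-0.42],[[0.2,0.8,0],0],[[0.2,0.8,0],0],[[0.2,0.8,0],0],[[0.15,0.55,0],0],[[0,0,0],0],[[0,0,0],0]]'| grep -E 'ee_pos|width|grip'
python3 -m crank '[[[0,0,1],0],[[0,0,1],0],[[0,0,1],0],[[0,0,0.8],0],[[0,0,0],0],[[0,0,0],0],[[0,0,0],0]]'| grep -E 'ee_pos|width|ft'
python3 -c "
from lib import *
plan(529+31.6,239+4.7,77,8.8)"
```

```text
ee_pos: [0.5597, 0.2474, 0.1996]
width: 0.0449
grip_force: 40.0
ee_pos: [0.5607, 0.2466, 0.0872]
ft_force: [0.0, -0.3, -2.6]
width: 0.0445
t91.8 ee [560.7 246.6  87.2] yaw 8.8 w 44.5 gf 40.0 j7 -1.54 F [ 0.  -0.3 -2.6]
shift units (now-axes) [-0.02  0.1   0.34] turn 0.00 ; shift in final axes [-0.02  0.1   0.34]
```

```bash
python3 -m crank '[[[0,0.1,0.28],0],[[0,0,0],0],[[0,0,0],0]]'| grep -E 'ee_pos|ft'
python3 -m crank '[[[0,0,0.05],0],[[0,0,0],0],[[0,0,0],0]]'| grep -E 'ee_pos|ft'
python3 -m crank '[[[0,0,0.03],0],[[0,0,0],0],[[0,0,0],0]]'| grep -E 'ee_pos|ft'
```

```text
ee_pos: [0.5605, 0.243, 0.0775]
ft_force: [0.7, 0.4, -3.0]
ee_pos: [0.5607, 0.2431, 0.077]
ft_force: [-4.0, -1.3, 7.6]
ee_pos: [0.5608, 0.2431, 0.0769]
ft_force: [-8.0, -2.2, 15.9]
```

```bash
python3 -m crank '[[[-0.1,-0.02,0],0],[[-0.2,0,0],0],[[-0.2,0,0],0],[[-0.2,0,0],0],[[-0.2,0,0],0],[[-0.07,0,0],0],[[0,0,0],0],[[0,0,0],0]]'| grep -E 'ee_pos|ft|width|grip'
python3 -m crank '[[[-0.05,0,0],0],[[0,0,0],0],[[0,0,0],0]]'| grep -E 'ee_pos|ft'
python3 -m crank '[[[-0.05,0,0],0],[[0,0,0],0],[[0,0,0],0]]'| grep -E 'ee_pos|ft'
python3 -m crank '[[[-0.04,0,0],0],[[0,0,0],0],[[0,0,0],0]]'| grep -E 'ee_pos|ft'
```

```text
ee_pos: [0.5337, 0.2398, 0.077]
ft_force: [1.9, 0.1, 9.1]
width: 0.0446
grip_force: 40.0
ee_pos: [0.5325, 0.2396, 0.077]
ft_force: [4.1, 0.8, 6.7]
ee_pos: [0.531, 0.2394, 0.077]
ft_force: [3.8, 0.7, 6.6]
ee_pos: [0.5299, 0.2392, 0.077]
ft_force: [3.8, 0.6, 6.6]
```

```bash
python3 -m crank '[[[-0.04,0,0],0],[[0,0,0],0],[[0,0,0],0]]'| grep -E 'ee_pos|ft'
python3 -m crank '[[[-0.04,0,0],0],[[0,0,0],0],[[0,0,0],0]]'| grep -E 'ee_pos|ft'
python3 -m crank '[[[-0.04,0,0],0],[[0,0,0],0],[[0,0,0],0]]'| grep -E 'ee_pos|ft'
```

```text
ee_pos: [0.5296, 0.2392, 0.0771]
ft_force: [9.6, 1.6, 2.8]
ee_pos: [0.5297, 0.2391, 0.0773]
ft_force: [14.3, 3.2, -1.5]
ee_pos: [0.5297, 0.2391, 0.0776]
ft_force: [19.8, 3.4, -5.0]
```

Contact with the stop at 529.6. Square up, release, and go for green. I'll check that the pack stays intact.

```bash
python3 -m crank '[[[0.11,0,0],0],[[0,0,0],0],[[0,0,0],0],[[0,0,0],0],[[0,0,0.18],0],[[0,0,0.15],0],[[0,0,0],0]]' 0.75| grep -E 'ee_pos|ft|width|grip'
python3 -m crank '[[[0,0,0],0],[[0,0,0],0],[[0,0,0],0],[[0,0,0],0],[[0,0,0],0],[[0,0,0],0],[[0,0,0],0]]' 0 20| grep -E 'ee_pos|ft|width|grip'
python3 -m crank '[[[0,0,0],0],[[0,0,0],0],[[0,0,0],0],[[0,0,-0.5],0],[[0,0,-1],0],[[0,0,-1],0],[[0,0,-1],0],[[0,0,-1],0],[[0,0,0],0],[[0,0,0],0]]' 0.8 | grep -E 'ee_pos|width|time'
python3 - <<'E'
from lib import *
im=cam("top");s=cam("scene")
b=locate("green",(617,55),im)
for k in blobs(s,"blue",80): print(np.round(np.r_[cv2.minAreaRect(k)[0],cv2.minAreaRect(k)[1]],1))
plan(b[2],b[3],150,b[6])
E
```

```text
ee_pos: [0.5269, 0.2384, 0.0647]
ft_force: [-0.2, -0.3, -0.9]
width: 0.0649
grip_force: 0.0
ee_pos: [0.5273, 0.2386, 0.0654]
ft_force: [-0.4, -0.2, 1.4]
width: 0.0448
grip_force: 20.0
time: 99.12
ee_pos: [0.5271, 0.2386, 0.2003]
width: 0.0694
green centre,corr,len,wid,yaw [616.9  53.4 617.   52.6  96.9  40.8   8.8]
[160.6 386.9  19.3  49. ]
[401.9 186.1  34.2  16.4]
[150.5  52.4 111.6   6.7]
t99.2 ee [526.8 238.4 199.7] yaw 8.8 w 69.6 gf 0.0 j7 -1.65 F [-0.  -0.6  0. ]
shift units (now-axes) [2.03 6.58 1.66] turn -0.00 ; shift in final axes [2.02 6.58 1.66]
```

```bash
python3 -m crank '[[[0.3,0.9,0],0],[[0.3,0.9,0],0],[[0.3,0.9,0],0],[[0.3,1,0],0],[[0.3,1,0],0],[[0.3,1,0],0],[[0.23,0.8,0],0],[[0,0,0],0],[[0,0,0],0]]'| grep -E 'ee_pos|width|time'
python3 -c "
from lib import *
plan(617.3,54.5,6,8.8)"
```

```text
time: 100.35
ee_pos: [0.6169, 0.056, 0.1997]
width: 0.0695
t100.3 ee [616.9  56.  199.7] yaw 8.8 w 69.5 gf 0.0 j7 -1.26 F [-0.1  0.4  0.5]
shift units (now-axes) [0.01 0.05 6.46] turn 0.00 ; shift in final axes [0.01 0.05 6.46]
```

```bash
python3 -m crank '[[[0,0.03,1],0],[[0,0,1],0],[[0,0,1],0],[[0,0,1],0],[[0,0,1],0],[[0,0,1],0],[[0,0,0.46],0],[[0,0,0],0],[[0,0,0],0]]'| grep -E 'ee_pos|time'
python3 -m crank '[[[0,0,0],0],[[0,0,0],0],[[0,0,0],0],[[0,0,0],0],[[0,0,0],0],[[0,0,0],0],[[0,0,0],0],[[0,0,0],0]]' 0 40 | grep -E 'ee_pos|width|grip|ft'
python3 -m crank '[[[0,0,-1],0],[[0,0,-1],0],[[0,0,-1],0],[[0,0,-1],0],[[0,0,-1],0],[[0,0,-1],0],[[0,0,-0.8],0],[[0,0,0],0],[[0,0,0],0]]'| grep -E 'ee_pos|width|grip|ft'
python3 -m crank '[[[-0.25,-0.8,0],0],[[-0.25,-0.9,0],0],[[-0.2,-0.9,0],0],[[-0.2,-0.9,0],0],[[-0.1,-0.9,0],0],[[0,-0.9,0],0],[[0,-0.9,0],0],[[0,0,0],0],[[0,0,0],0],[[0,0,0],0]]'| grep -E 'ee_pos|width|grip|ft'
python3 - <<'E'
from lib import *
plan(529+31.6,239.2+4.5,112,8.8)
E
```

```text
time: 101.48
ee_pos: [0.6181, 0.0545, 0.0077]
ee_pos: [0.6175, 0.0544, 0.0067]
ft_force: [-1.7, 0.3, 5.8]
width: 0.0446
grip_force: 40.0
ee_pos: [0.6168, 0.0544, 0.209]
ft_force: [-0.0, 0.5, -2.6]
width: 0.0444
grip_force: 40.0
ee_pos: [0.5594, 0.2323, 0.2101]
ft_force: [0.6, 0.4, -2.0]
width: 0.0446
grip_force: 40.0
t104.8 ee [559.4 232.3 210.1] yaw 8.7 w 44.6 gf 40.0 j7 -1.59 F [ 0.6  0.4 -2. ]
shift units (now-axes) [ 0.1  -0.37  3.27] turn -0.01 ; shift in final axes [ 0.1  -0.37  3.27]
```

```bash
python3 -m crank '[[[0.1,-0.34,1],0],[[0,0,1],0],[[0,0,1],0],[[0,0,0.35],0],[[0,0,0],0],[[0,0,0],0],[[0,0,0],0]]'| grep -E 'ee_pos|time|width|ft'
python3 - <<'E'
from lib import *
plan(560.6,243.7,104.7,8.8)
a=cam("scene")
cv2.imwrite("pics/c13.png",cv2.resize(a[140:240,370:470],None,fx=5,fy=5,interpolation=cv2.INTER_CUBIC)[:,:,::-1])
E
```

```text
time: 105.72
ee_pos: [0.5613, 0.2442, 0.111]
ft_force: [-0.6, -0.4, -2.7]
width: 0.0447
t105.7 ee [561.3 244.2 111. ] yaw 8.8 w 44.7 gf 40.0 j7 -1.54 F [-0.6 -0.4 -2.7]
shift units (now-axes) [-0.03  0.01  0.21] turn -0.00 ; shift in final axes [-0.03  0.01  0.21]
```

View pics/c13.png

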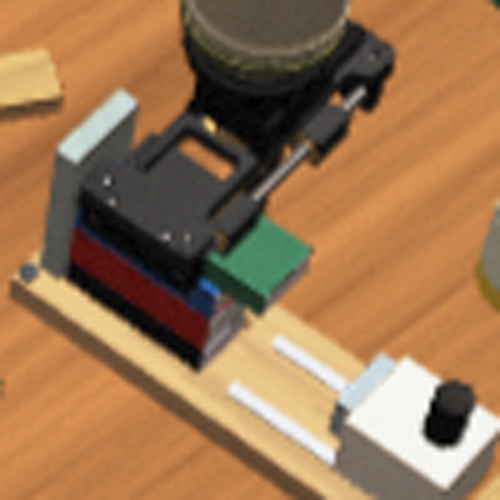

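Blue is still on the pack and green overhangs about 30 mm. Lower and slide.

```bash
python3 -m crank '[[[0,0.015,0.13],0],[[0,0,0],0],[[0,0,0],0]]'| grep -E 'ee_pos|ft'
python3 -m crank '[[[0,0,0.05],0],[[0,0,0],0],[[0,0,0],0]]'| grep -E 'ee_pos|ft'
python3 -m crank '[[[0,0,0.04],0],[[0,0,0],0],[[0,0,0],0]]'| grep -E 'ee_pos|ft'
```

```text
ee_pos: [0.5608, 0.2436, 0.106]
ft_force: [1.1, 0.2, -1.8]
ee_pos: [0.5609, 0.2437, 0.1047]
ft_force: [0.2, 0.2, -0.2]
ee_pos: [0.5611, 0.2437, 0.1047]
ft_force: [-4.6, -1.7, 11.9]
```

```bash
python3 -m crank '[[[-0.1,0,0],0],[[-0.2,0,0],0],[[-0.2,0,0],0],[[-0.2,0,0],0],[[-0.2,0,0],0],[[-0.05,0,0],0],[[0,0,0],0],[[0,0,0],0]]'| grep -E 'ee_pos|ft|width|grip'
python3 -m crank '[[[-0.05,0,0],0],[[0,0,0],0],[[0,0,0],0]]'| grep -E 'ee_pos|ft'
python3 -m crank '[[[-0.05,0,0],0],[[0,0,0],0],[[0,0,0],0]]'| grep -E 'ee_pos|ft'
python3 -m crank '[[[-0.04,0,0],0],[[0,0,0],0],[[0,0,0],0]]'| grep -E 'ee_pos|ft'
```

```text
ee_pos: [0.5339, 0.2396, 0.1047]
ft_force: [1.8, 0.7, 8.7]
width: 0.0446
grip_force: 40.0
ee_pos: [0.5327, 0.2394, 0.1046]
ft_force: [3.2, 0.6, 6.6]
ee_pos: [0.5312, 0.2391, 0.1046]
ft_force: [4.2, 0.1, 7.1]
ee_pos: [0.5302, 0.239, 0.1047]
ft_force: [4.5, 0.2, 5.8]
```

```bash
python3 -m crank '[[[-0.04,0,0],0],[[0,0,0],0],[[0,0,0],0]]'| grep -E 'ee_pos|ft'
python3 -m crank '[[[-0.04,0,0],0],[[0,0,0],0],[[0,0,0],0]]'| grep -E 'ee_pos|ft'
python3 -m crank '[[[-0.04,0,0],0],[[0,0,0],0],[[0,0,0],0]]'| grep -E 'ee_pos|ft'
```

```text
ee_pos: [0.5302, 0.239, 0.1047]
ft_force: [12.2, 3.3, -0.4]
ee_pos: [0.5302, 0.239, 0.1051]
ft_force: [16.3, 3.9, -2.2]
ee_pos: [0.5302, 0.239, 0.1054]
ft_force: [21.3, 3.9, -6.3]
```

```bash
python3 -m crank '[[[0.12,0,0],0],[[0,0,0],0],[[0,0,0],0],[[0,0,0],0],[[0,0,0.18],0],[[0,0,0.18],0],[[0,0,0],0]]' 0.75| grep -E 'ee_pos|ft|width|grip'
python3 -m crank '[[[0,0,0],0],[[0,0,0],0],[[0,0,0],0],[[0,0,0],0],[[0,0,0],0],[[0,0,0],0],[[0,0,0],0]]' 0 20| grep -E 'ee_pos|ft|width|grip'
python3 -m crank '[[[0,0,0],0],[[0,0,0],0],[[0,0,0],0],[[0,0,-0.5],0],[[0,0,-1],0],[[0,0,-1],0],[[0,0,-1],0],[[0,0,-0.5],0],[[0,0,0],0],[[0,0,0],0]]' 0.8 | grep -E 'ee_pos|width|time'
python3 -c "
from lib import *
plan(728.5,271,200,8.8)"
```

```text
ee_pos: [0.5281, 0.2385, 0.0919]
ft_force: [0.2, -0.5, 0.2]
width: 0.0653
grip_force: 0.0
ee_pos: [0.5285, 0.2387, 0.0927]
ft_force: [-0.2, 1.0, 2.6]
width: 0.0451
grip_force: 20.0
time: 113.15
ee_pos: [0.528, 0.2386, 0.2116]
width: 0.0696
t113.2 ee [528.  238.6 211.6] yaw 8.8 w 69.6 gf 0.0 j7 -1.65 F [ 0.4 -0.5 -1. ]
shift units (now-axes) [ 6.77 -0.05  0.38] turn -0.00 ; shift in final axes [ 6.77 -0.04  0.39]
```

```bash
python3 -m crank '[[[0.97,0,0],0],[[0.97,0,0],0],[[0.97,0,0],0],[[0.97,0,0],0],[[0.97,0,0],0],[[0.97,0,0],0],[[0.97,0,0],0],[[0,0,0],0],[[0,0,0],0]]'| grep -E 'ee_pos|width|time'
python3 -m crank '[[[0,0,1],0],[[0,0,1],0],[[0,0,1],0],[[0,0,1],0],[[0,0,0.1],0],[[0,0,0],0],[[0,0,0],0],[[0,0,0],0]]'| grep -E 'ee_pos|ft|time'
python3 -m crank '[[[0,0,0],0],[[0,0,0],0],[[0,0,0],0],[[0,0,0],0],[[0,0,0],0],[[0,0,0],0],[[0,0,0],0],[[0,0,0],0],[[0,0,0],0],[[0,0,0],0]]' 0 25| grep -E 'ee_pos|ft|width|grip'
```

```text
time: 114.28
ee_pos: [0.7293, 0.2693, 0.2114]
width: 0.0695
time: 115.28
ee_pos: [0.7302, 0.2698, 0.0908]
ft_force: [0.3, -0.3, 0.7]
ee_pos: [0.7296, 0.2707, 0.0895]
ft_force: [0.0, 5.8, -0.6]
width: 0.023
grip_force: 25.0
```

```bash
python3 -m crank '[[[-0.3,0,0],0],[[-0.5,0,0],0],[[-0.5,0,0],0],[[-0.5,0,0],0],[[-0.4,0,0],0],[[0,0,0],0],[[0,0,0],0]]'| grep -E 'ee_pos|ft|width|time'
python3 -m crank '[[[-0.1,0,0],0],[[0,0,0],0],[[0,0,0],0]]'| grep -E 'ee_pos|ft'
python3 -m crank '[[[-0.1,0,0],0],[[0,0,0],0],[[0,0,0],0]]'| grep -E 'ee_pos|ft'
python3 -m crank '[[[-0.07,0,0],0],[[0,0,0],0],[[0,0,0],0]]'| grep -E 'ee_pos|ft'
```

```text
time: 117.4
ee_pos: [0.6639, 0.2604, 0.0894]
ft_force: [-4.1, 5.4, 1.7]
width: 0.0235
ee_pos: [0.6618, 0.2601, 0.0894]
ft_force: [0.3, 6.1, -2.3]
ee_pos: [0.6589, 0.2596, 0.0895]
ft_force: [0.9, 5.6, -2.1]
ee_pos: [0.6569, 0.2593, 0.0895]
ft_force: [-0.1, 6.6, -1.8]
```

```bash
python3 -m crank '[[[-0.07,0,0],0],[[0,0,0],0],[[0,0,0],0]]'| grep -E 'ee_pos|ft'
python3 -m crank '[[[-0.07,0,0],0],[[0,0,0],0],[[0,0,0],0]]'| grep -E 'ee_pos|ft'
python3 -m crank '[[[-0.07,0,0],0],[[0,0,0],0],[[0,0,0],0]]'| grep -E 'ee_pos|ft'
python3 -m crank '[[[-0.07,0,0],0],[[0,0,0],0],[[0,0,0],0]]'| grep -E 'ee_pos|ft'
```

```text
ee_pos: [0.6548, 0.2589, 0.0895]
ft_force: [0.6, 5.9, -2.6]
ee_pos: [0.6528, 0.2586, 0.0895]
ft_force: [1.8, 5.7, -2.8]
ee_pos: [0.6507, 0.2583, 0.0895]
ft_force: [0.7, 6.8, -2.1]
ee_pos: [0.6486, 0.258, 0.0895]
ft_force: [1.1, 6.2, -3.4]
```

```bash
python3 -m crank '[[[-0.07,0,0],0],[[0,0,0],0],[[0,0,0],0]]'| grep -E 'ee_pos|ft'
python3 -m crank '[[[-0.07,0,0],0],[[0,0,0],0],[[0,0,0],0]]'| grep -E 'ee_pos|ft'
python3 -m crank '[[[-0.06,0,0],0],[[0,0,0],0],[[0,0,0],0]]'| grep -E 'ee_pos|ft'
```

```text
ee_pos: [0.6465, 0.2577, 0.0894]
ft_force: [1.4, 6.2, -2.6]
ee_pos: [0.6445, 0.2574, 0.0895]
ft_force: [0.1, 6.7, -3.0]
ee_pos: [0.6427, 0.2571, 0.0895]
ft_force: [1.7, 6.3, -2.0]
```

```bash
python3 -m crank '[[[-0.06,0,0],0],[[0,0,0],0],[[0,0,0],0]]'| grep -E 'ee_pos|ft|width'
python3 -m crank '[[[-0.06,0,0],0],[[0,0,0],0],[[0,0,0],0]]'| grep -E 'ee_pos|ft|width'
python3 - <<'E'
from lib import *
a=cam("scene")
cv2.imwrite("pics/c14.png",cv2.resize(a[145:255,370:480],None,fx=5,fy=5,interpolation=cv2.INTER_CUBIC)[:,:,::-1])
E
```

```text
ee_pos: [0.6423, 0.257, 0.0895]
ft_force: [9.0, 7.6, -8.6]
width: 0.0234
ee_pos: [0.6423, 0.257, 0.0896]
ft_force: [20.0, 8.9, -14.1]
width: 0.0231
```

View pics/c14.png

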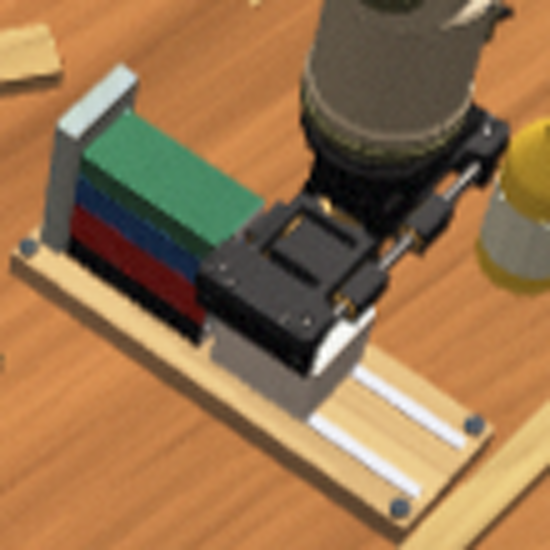

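The jaw contacts the pack (force rose to 20 N at 642.3), and the stack of black, red, blue and green is flush against the stop. Release, rise, and check numerically that the pack and jaw stayed put.

```bash
python3 -m crank '[[[0.06,0,0],0],[[0,0,0],0],[[0,0,0],0],[[0,0,0],0],[[0,0,0],0],[[0,0,0],0],[[0,0,-0.5],0],[[0,0,-1],0],[[0,0,-1],0],[[0,0,-1],0],[[0,0,0],0],[[0,0,0],0]]' 0.8| grep -E 'ee_pos|ft|width|time'
python3 -m crank '[[[0.5,-0.5,-1],0],[[1,-1,0],0],[[1,-1,0],0],[[0,-1,0],0],[[0,0,0],0],[[0,0,0],0]]' | grep -E 'ee_pos|ft|time'
python3 - <<'E'
from lib import *
s=cam("scene")
for c in("green","blue","red"):
  for k in blobs(s,c,60):
    x,y=cv2.minAreaRect(k)[0]
    if 375<x<450 and 140<y<240:
        print(c,np.round(cv2.minAreaRect(k)[:2],1).tolist())
        if c=="green":
            q=cv2.approxPolyDP(k,3,True)[:,0]; print([(p.tolist(),jig(onz("scene",p+0.,.119)).tolist()) for p in q])
E
```

```text
time: 123.45
ee_pos: [0.6404, 0.256, 0.1946]
ft_force: [-0.7, 0.3, -0.5]
width: 0.0693
time: 124.2
ee_pos: [0.6986, 0.3701, 0.2238]
ft_force: [0.3, 0.4, 0.5]
green [[402.7, 181.8], [34.9, 16.4]]
[([395, 167], [48.8, -19.2]), ([386, 179], [41.2, 31.8]), ([412, 197], [-52.4, 32.1]), ([421, 185], [-46.2, -18.1])]
blue [[398.5, 191.3], [32.8, 4.1]]
red [[397.5, 197.5], [33.7, 5.7]]
```

```bash
python3 -c "
from bench import r
print(r.close_job())"
```

```text
the job is handed in; nothing more can be done
None
```

The job is handed in at about 124 s: jaw slid back about 69 mm, base seated, red, blue and green wrung on in order (no yellow on the bench), jaw closed on the pack; blue was knocked off the pack once and refitted before green went on, and I viewed 16 pictures against the limit of 14.

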